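# Pin a solder reel into its bench stand with the spindle

## Robot

A 6-joint arm with a two-finger parallel gripper is mounted at the origin on the work surface. World frame = base frame: x ahead of the robot, y to its left, z up, the work surface at z = 0. Lengths are in m, angles in degrees, forces in N, time in s.
With the tool pointing down it reaches from about 0.3 to 0.75 m from the base axis. Payload 8.5 kg.
Tool frame: the origin (TCP) lies midway between the tips of the shut fingers; the grasp point (between the pads) lies 19 mm behind it; y points along the fingers, z is the direction in which the jaws open and shut, and the axes are right-handed (so a half turn about y gives the same grasp; the last joint's range is limited). The gripper opens to 85 mm and grips with 20 to 120 N. Pads are 22 mm wide; open, the fingers measure 114 mm over their backs; the gripper's body (76 mm by 85 mm) begins 54 mm behind the grasp point. The pads swing forward as they close: fully open they stand 13 mm farther back than shut.
Start: joints at [-89.628, 21.807, 74.336, -0, 83.858, -12.336], TCP at [0.121, -0.537, 0.231] pointing down, gripper open.
Joint ranges: [-178.18, 178.18], [-50.72, 133.34], [12.68, 142.11], [-81.47, 261.47], [9.98, 163.14], [-165.26, 165.26]. Speed limits (degrees/s): [136.94, 136.94, 180, 180, 180, 180].

## Interface

Orientations are given as a 3x3 rotation matrix whose columns are the frame's x, y, z axes.
In Python, from rig import status, imaging, job gives the robot as it stands. The module is installed in compiled form; this text tells all that it offers.
- The arm moves only by the tool jog_arm, never from a script. Its argument "rows" is a list of rows, each an object of numbers: "hand": the opening, from 0 (shut) to 1 (fully open); "dx", "dy", "dz": the shift along the tool's x, y, z in cm; "ax", "ay", "az": the turn, a rotation vector about the tool's x, y, z in degrees. In form: [{"hand": .., "dx": .., "dy": .., "dz": .., "ax": .., "ay": .., "az": ..}, ...]. A call has exactly 5 rows; each row shifts and turns the commanded pose from where the row before left it, along the tool's axes as they then stand; what a row does not reach is not made up. A row lasts 1/12 s, in which the tool goes at most 41.7 mm and 7.16 degrees, less where a joint would pass 70% of its speed; a pose out of reach is approached as far as the arm can. A call is refused whole if a number of a shift passes 4.17 or a number of a turn 7.16, either way. A call with a gripper value outside its range is refused whole. The fingers move at their own pace and stop on an object; "newtons" is the grip in N (left out, the last holds). Time passes only in rows, so rows that do not move let the fingers close, or fill a call up. It gives the time, the measured TCP pose, the force and the opening at its end, in the units of the state.
- status.observe(): the state, without advancing time (a new reading comes with each control period).
- imaging.get_image(name): name is "side" or "top" or "wrist"; returns the picture (384x512x3 uint8, red, green, blue); there is no depth.
- imaging.camera_model(name): a dict with "K" (3x3 intrinsics, pixels), "distortion" ([k1, k2, p1, p2, k3] as OpenCV has them; the pictures are not rectified), "position" and "rotation" of the camera in the world; the wrist camera has in their place "tool_from_camera" (4x4, takes a point from camera to tool coordinates, whose origin is the TCP and whose axes are the tool frame's). Camera axes: x right, y down, z forward; pixel columns grow to the right and rows downward; lengths in m; the calibration is good to about 2 mm. A picture is of the moment at which its call begins: read the wrist's pose just before it. camera_model takes no time and is no camera call.
- job.close_job(): hands the job in, once; it reports no verdict.
The state is a dict: "time_s": time; "q": joint angles; "qvel": joint speeds; "joint_efforts": joint torques, N m; "position": TCP position; "tool_rot": TCP orientation; "ft_force": force on the tool from outside, world axes, zero at the start; "wrist_torque": the same for the moment, N m; "grip_width": finger opening in m.
Only numpy, scipy, OpenCV 4.12 (cv2) and the standard library are available. Lean on these libraries where they do the work, as an engineer would, in place of code of your own. Each camera call takes 0.05 s, during which the arm holds its last target.

## Task

The reel of solder wire is standing loose between the two ears of its stand. Take the spindle from the grooved block and thread it through one ear, the reel's bore and the other ear until its knob is fully home against the ear, then let go; work by feel and never force the rod, because the holes do not quite line up. Leave the other things on the bench where they are.

Things in the scene. Friction and masses are not known exactly. Their poses are not given: they have to be found in the camera images.
- stand: Solder reel stand, fixed: grey base plate 56 x 116 mm on rubber feet, plate top 20 mm above the bench, with two upright bright-steel ears 3 mm thick, 44 mm wide, tops 67 mm above the bench, each on a flat screw foot 3 mm high that reaches out to y = 50 mm. Origin: centre of the underside; y axis: from ear to ear, x: across, z: up.
- stand_axis (a point): Middle of the stand's nominal spindle line, half-way between the ears, 53.6 mm above the bench; axes as the stand's, the line runs along y. The ears' inner faces lie at y = +33 and -33 mm, their outer faces at +36 and -36 mm.
- hole_left (a point): Nominal centre of the round 11.5 mm hole in the ear at the stand's +y end. The ears are screwed down through slots, set by eye: the real hole is at this height but may lie up to 4.5 mm either way along the stand's x, and the measured pose does not show it. The ears are tight and do not shift by hand.
- hole_right (a point): The same for the ear at the stand's -y end: nominal centre of its 11.5 mm hole; the real hole lies up to 4.5 mm either way along the stand's x, independently of the other ear's.
- reel_centre (a point): Centre of the bore of the loose reel, 0.2 to 0.4 kg: black 60 mm flanges, 44 mm wide, straight 13 mm bore along its y axis. It stands on its rim on the base plate, its bore 4.4 mm below the spindle line and up to 1 mm off it in x; the rod has to dip into the bore and lift it. Pushed, it slides easily along y until it meets an ear (about 11 mm).
- spindle_knob (a point): Centre of the knob of the loose spindle (128 mm, 65 g): a round black knob, 18 mm in diameter, 36 mm long, with a bright steel rod, 10 mm in diameter, its tip 110 mm from here, along -y of this frame. The knob's flat face at y = -18 mm is the shoulder that stops against the ear. At the start the rod lies in the block's groove; the knob overhangs its end, 31 mm above the bench.
- spindle_tip (a point): The tip of the spindle's rod, on its axis, 92 mm from the knob's face. Only the last 2.5 mm are chamfered, from 10 to 7 mm in diameter.
- rest: The black grooved assembly block in which the spindle is parked, fixed: 70 x 76 x 34 mm (6 mm steps on both sides, 110 mm wide in all), groove 12 mm wide and 8 mm deep along its y axis. Origin: centre of the underside.
- spare_reel: Bystander: a spare reel of solder lying flat on a flange, 60 mm in diameter, 44 mm high. Origin: centre of the underside.
- iron_holder: Bystander: soldering-iron holder with sponge, about 100 x 75 x 90 mm. Origin: centre of the underside.
- tip_cleaner: Bystander: round black pot of brass wool, 68 mm in diameter, 54 mm high. Origin: centre of the underside.
There are look-alikes about, which are no part of the job. What is shaped like the stand but green or purple is not meant. Leave any orange or pink look-alike of the part that bears reel_centre alone.

How it is judged (in metres and radians):
On the way:
1. the rod's end is through one ear and inside the reel's bore (((y of spindle_knob in the frame of stand_axis between 0.08 and 0.125 m and y of spindle_tip in the frame of stand_axis between -0.02 and 0.01 m and x of spindle_tip in the frame of stand_axis between -0.014 and 0.014 m and z of spindle_tip in the frame of stand_axis between -0.01 and 0.01 m) or (y of spindle_knob in the frame of stand_axis between -0.125 and -0.08 m and y of spindle_tip in the frame of stand_axis between -0.01 and 0.02 m and x of spindle_tip in the frame of stand_axis between -0.014 and 0.014 m and z of spindle_tip in the frame of stand_axis between -0.01 and 0.01 m)) and distance between reel_centre and stand_axis below 0.018 m), for 0.1 s.
At the end, for the whole second after the job is handed in: The rod passes through both ears and the reel's bore, the knob's face within 4 mm of the ear it entered and the tip standing at least 12 mm out beyond the other ear, with the reel on the rod between the ears; spindle and reel are at rest and released (((y of spindle_knob in the frame of stand_axis between 0.05 and 0.058 m and y of spindle_tip in the frame of stand_axis between -0.066 and -0.048 m and x of spindle_tip in the frame of stand_axis between -0.014 and 0.014 m and z of spindle_tip in the frame of stand_axis between -0.01 and 0.01 m) or (y of spindle_knob in the frame of stand_axis between -0.058 and -0.05 m and y of spindle_tip in the frame of stand_axis between 0.048 and 0.066 m and x of spindle_tip in the frame of stand_axis between -0.014 and 0.014 m and z of spindle_tip in the frame of stand_axis between -0.01 and 0.01 m)) and distance between reel_centre and stand_axis below 0.018 m and linear speed of each of spindle, reel below 0.02 m/s); the robot touches nothing.
It fails at once if the rod was forced against the stand (more than 20 N) (contact force between spindle and stand above 20 N).
It fails at once if the rod was forced against the reel (more than 20 N) (contact force between spindle and reel above 20 N).
It fails at once if a bystander was moved by more than 15 mm (distance of any of spare_reel, iron_holder, tip_cleaner from where it was at the start of the episode above 0.015 m).
It also fails if it takes over 72 s, if anything falls off the work surface, if the arm or the gripper's body presses on something with over 40 N, if the wrist force passes 120 N, or if a joint passes its speed limit or range.

## Working session

There is one attempt and no reset: what is moved stays moved. The work goes in short steps, Python scripts to look and compute and a tool call to move; the robot and the scene stay as the last step left them, time stands still between calls to the robot, and variables do not carry over. Pictures are saved under pics/ and viewed, and the job is handed in when it is done.

Besides the shell and the picture viewer there is one more tool, called after "Call:" as name(argument=value, ...), one argument or row to a line, values as JSON. jog_arm: Moves the arm, as the interface text tells. Its arguments: {"type":"object","properties":{"rows":{"type":"array"},"newtons":{"type":"number"}},"required":["rows"]}

```bash
mkdir -p pics; ls; python3 - <<'E'
from rig import status, imaging
import cv2
s=status.observe(); print(s)
for n in ["side","top","wrist"]:
    im=imaging.get_image(n); cv2.imwrite(f"pics/{n}0.png",im[:,:,::-1])
    m=imaging.camera_model(n); print(n,m)
E
```

```text
pics
{'time_s': 0.0, 'q': array([-8.96291412e+01,  2.18422093e+01,  7.43862012e+01, -2.28444133e-05,
        8.38594477e+01, -1.23350281e+01]), 'qvel': array([-0.02160888, -0.03055465, -0.06470368,  0.00021458, -0.127796  ,
        0.12138979]), 'joint_efforts': array([ 3.22360116e-03, -4.48461270e+01, -2.31281698e+01, -8.20816626e-05,
        4.76700530e-03, -1.77920803e-06]), 'position': array([ 0.12097318, -0.53621697,  0.23069184]), 'tool_rot': array([[-9.75511943e-01, -1.03216854e-05,  2.19946469e-01],
       [-2.19946226e-01,  1.53337949e-03, -9.75510793e-01],
       [-3.27192490e-04, -9.99998824e-01, -1.49810023e-03]]), 'ft_force': array([-0.47761402, -0.03839369, -0.71202832]), 'wrist_torque': array([ 0.00609068,  0.01771996, -0.02343143]), 'grip_width': 0.08506061602670757}
side {'K': array([[353.52164289,   0.        , 250.24025055],
       [  0.        , 353.52164289, 195.36729244],
       [  0.        ,   0.        ,   1.        ]]), 'distortion': array([0.00033061, 0.        , 0.        , 0.        , 0.        ]), 'position': array([-0.00069505,  0.52397796,  0.56339178]
[... 548 characters left out ...]
933  ,  0.00590238,  0.00995802],
       [-0.01075623, -0.15581919, -0.98772703]])}
wrist {'K': array([[268.17894658,   0.        , 255.19466977],
       [  0.        , 268.17894658, 191.74168181],
       [  0.        ,   0.        ,   1.        ]]), 'distortion': array([-0.04914093,  0.        ,  0.        ,  0.        ,  0.        ]), 'tool_from_camera': array([[-1.45215315e-04,  9.59992790e-01,  2.80024681e-01,
        -7.21175295e-02],
       [ 2.92794176e-04, -2.80024631e-01,  9.59992771e-01,
        -1.43133732e-01],
       [ 9.99999947e-01,  2.21395248e-04, -2.40416433e-04,
         6.35255974e-04],
       [ 0.00000000e+00,  0.00000000e+00,  0.00000000e+00,
         1.00000000e+00]])}
```

View pics/side0.png

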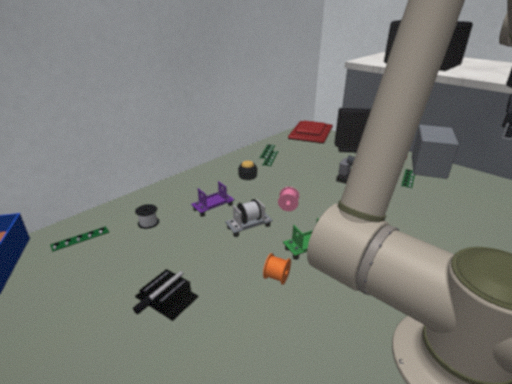

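View pics/top0.png

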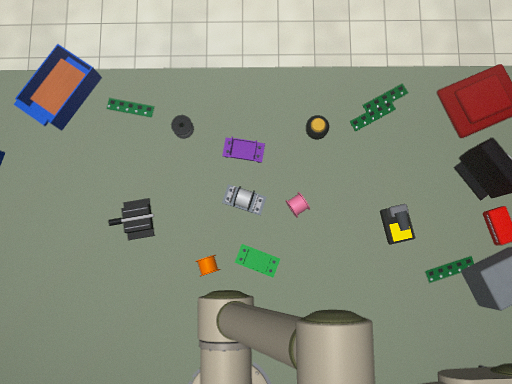

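View pics/wrist0.png

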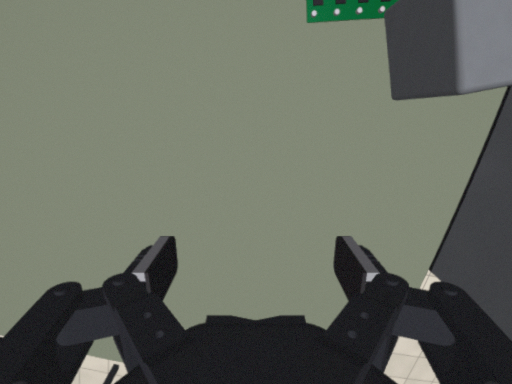

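```bash
cat > h.py <<'E'
import numpy as np, cv2
from rig import status, imaging
def cam(name,s=None):
    m=imaging.camera_model(name)
    if name=="wrist":
        T=np.eye(4);T[:3,:3]=s["tool_rot"];T[:3,3]=s["position"]
        W=T@m["tool_from_camera"];return m["K"],m["distortion"],W[:3,3],W[:3,:3]
    return m["K"],m["distortion"],m["position"],m["rotation"]
def ray(c,px):
    K,d,p,R=c
    u=cv2.undistortPoints(np.array(px,float).reshape(-1,1,2),K,d).reshape(-1,2)
    v=np.c_[u,np.ones(len(u))]@R.T
    return p,v
def onz(c,px,z):
    p,v=ray(c,px); return p+v*((z-p[2])/v[:,2])[:,None]
def proj(c,X):
    K,d,p,R=c
    Xc=(np.atleast_2d(X)-p)@R
    return cv2.projectPoints(Xc,np.zeros(3),np.zeros(3),K,d)[0].reshape(-1,2)
def crop(im,x0,y0,x1,y1,f,fn):
    cv2.imwrite(fn,cv2.resize(im[y0:y1,x0:x1,::-1],None,fx=f,fy=f,interpolation=cv2.INTER_CUBIC))
E
python3 - <<'E'
from h import *
t=cv2.imread("pics/top0.png")[:,:,::-1]; s=cv2.imread("pics/side0.png")[:,:,::-1]
crop(t,100,120,300,280,4,"pics/tc.png"); crop(s,120,170,320,320,4,"pics/sc.png")
c=cam("top")
print(onz(c,[(108,222),(152,215)],.031)); print(onz(c,[(244,199)],.05))
E
```

```text
[[0.48621047 0.34063317 0.031     ]
 [0.50541796 0.21667301 0.031     ]]
[[ 0.5469792  -0.04321725  0.05      ]]
```

View pics/tc.png

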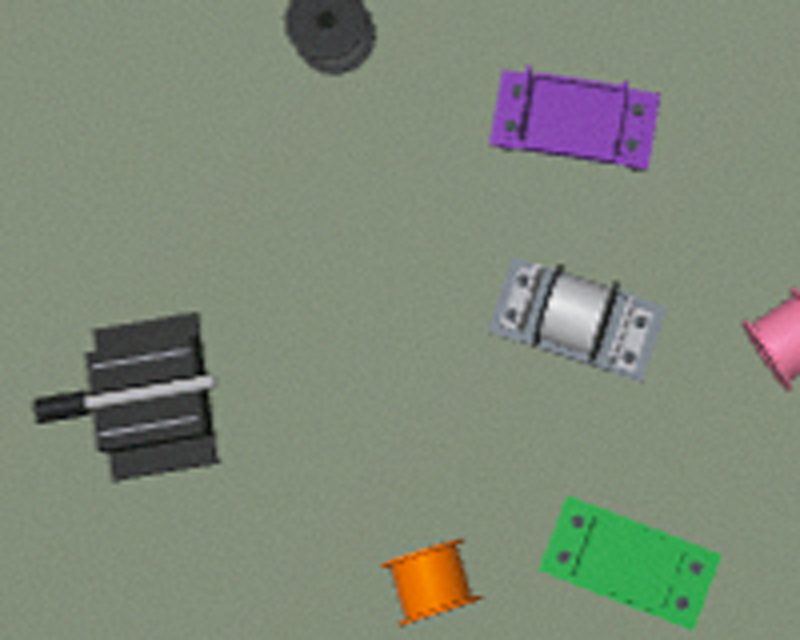

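View pics/sc.png

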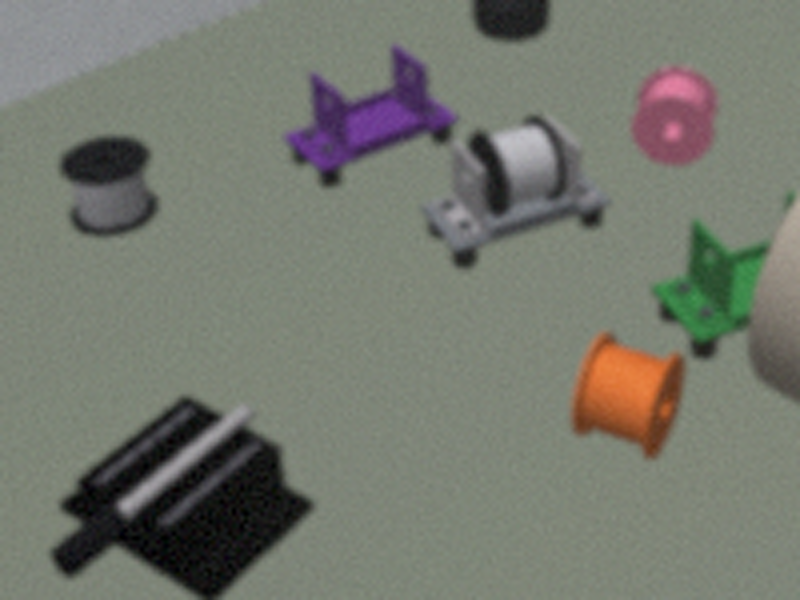

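```bash
cat >> h.py <<'E'
from scipy.spatial.transform import Rotation as Ro
def plan(p1,R1,n,p0=None,R0=None):
    s=status.observe()
    p0=s["position"] if p0 is None else p0; R0=s["tool_rot"] if R0 is None else R0
    w=Ro.from_matrix(R0.T@R1).as_rotvec()/n
    print("turn/row deg",np.round(np.degrees(w),2))
    R=R0.copy()
    for i in range(n):
        print(np.round(R.T@(p1-p0)/n*100,2)); R=R@Ro.from_rotvec(w).as_matrix()
def frame(x,y):
    y=np.array(y,float);y/=np.linalg.norm(y);x=np.array(x,float);x-=y*(x@y);x/=np.linalg.norm(x)
    return np.c_[x,y,np.cross(x,y)]
def tcp_for_cam(pc,R):
    T=imaging.camera_model("wrist")["tool_from_camera"]; return pc-R@T[:3,3]
E
python3 - <<'E'
from h import *
t=cv2.imread("pics/top0.png")
c=cam("top")
# stand plate corners (top face z=.02) from crop
P=np.array([(516,258),(664,304),(644,381),(490,333)])/4+[100,120]
X=onz(c,P,.02);print(X); print(np.linalg.norm(X-np.roll(X,-1,0),axis=1))
ctr=X.mean(0); d=(X[0]+X[3]-X[1]-X[2])[:2]; d/=np.linalg.norm(d); print("ctr",ctr,"ydir",d)
n=np.array([-d[0],-d[1],0]); hr=np.array([ctr[0],ctr[1],.0536])+n*.036
R=frame([-1,0,0],.7*-n+[0,0,-.72]); pc=hr+.2*(.7*n+np.array([0,0,.72]))
R=frame([-n[1]*1.0*-1*-1,n[0],0] if 0 else [n[1],-n[0],0],.7*-n+[0,0,-.72]); 
p=tcp_for_cam(pc,R); print(hr,pc,p,R)
plan(p,R,15)
E
```

```text
[[ 0.59281295  0.00078237  0.02      ]
 [ 0.55905118 -0.10473667  0.02      ]
 [ 0.50421654 -0.09019943  0.02      ]
 [ 0.53897153  0.01902029  0.02      ]]
[0.11078865 0.0567289  0.11461612 0.05684646]
ctr [ 0.54876305 -0.04378336  0.02      ] ydir [0.30397218 0.95268091]
[ 0.53782005 -0.07807987  0.0536    ] [ 0.49526395 -0.2114552   0.1976    ] [ 0.45702636 -0.0940454   0.09541666] [[-9.52680907e-01  2.11892442e-01 -2.17946512e-01]
 [ 3.03972184e-01  6.64093276e-01 -6.83067370e-01]
 [ 2.18225189e-17 -7.16994919e-01 -6.97078393e-01]]
turn/row deg [-2.87  1.92  0.78]
[-2.83  0.91 -2.38]
[-2.74  1.06 -2.43]
[-2.64  1.22 -2.46]
[-2.54  1.38 -2.48]
[-2.44  1.54 -2.49]
[-2.33  1.7  -2.49]
[-2.22  1.85 -2.48]
[-2.11  2.01 -2.45]
[-2.    2.16 -2.42]
[-1.89  2.3  -2.37]
[-1.78  2.45 -2.32]
[-1.67  2.59 -2.25]
[-1.56  2.72 -2.17]
[-1.45  2.85 -2.08]
[-1.34  2.97 -1.98]
```

Call:
jog_arm(
  rows=[
    {"hand": 1, "dx": -2.8, "dy": 0.9, "dz": -2.4, "ax": -2.9, "ay": 1.9, "az": 0.8},
    {"hand": 1, "dx": -2.7, "dy": 1.0, "dz": -2.4, "ax": -2.9, "ay": 1.9, "az": 0.8},
    {"hand": 1, "dx": -2.6, "dy": 1.1, "dz": -2.5, "ax": -2.9, "ay": 1.9, "az": 0.8},
    {"hand": 1, "dx": -2.5, "dy": 1.3, "dz": -2.5, "ax": -2.9, "ay": 1.9, "az": 0.8},
    {"hand": 1, "dx": -2.4, "dy": 1.5, "dz": -2.5, "ax": -2.9, "ay": 1.9, "az": 0.8},
  ],
)

```text
time_s: 0.57
position: [0.2317, -0.3876, 0.1891]
tool_rot: [[-0.998, 0.034, 0.058], [-0.047, 0.259, -0.965], [-0.048, -0.965, -0.257]]
ft_force: [0.1, 0.1, -0.1]
grip_width: 0.0855
```

Call:
jog_arm(
  rows=[
    {"hand": 1, "dx": -2.3, "dy": 1.7, "dz": -2.5, "ax": -2.9, "ay": 1.9, "az": 0.8},
    {"hand": 1, "dx": -2.2, "dy": 1.8, "dz": -2.5, "ax": -2.9, "ay": 1.9, "az": 0.8},
    {"hand": 1, "dx": -2.1, "dy": 1.9, "dz": -2.5, "ax": -2.9, "ay": 1.9, "az": 0.8},
    {"hand": 1, "dx": -2.0, "dy": 2.0, "dz": -2.4, "ax": -2.9, "ay": 1.9, "az": 0.8},
    {"hand": 1, "dx": -1.9, "dy": 2.2, "dz": -2.4, "ax": -2.9, "ay": 1.9, "az": 0.8},
  ],
)

```text
time_s: 0.98
position: [0.3425, -0.2407, 0.1488]
tool_rot: [[-0.99, 0.108, -0.09], [0.132, 0.489, -0.862], [-0.049, -0.865, -0.499]]
ft_force: [0.9, 0.2, 0.1]
grip_width: 0.0857
```

```bash
cat > look.py <<'E'
import sys
from h import *
s=status.observe(); im=imaging.get_image(sys.argv[1]); cv2.imwrite(f"pics/{sys.argv[2]}.png",im[:,:,::-1])
np.savez(f"pics/{sys.argv[2]}.npz",position=s["position"],tool_rot=s["tool_rot"])
print(s["time_s"],s["position"].round(4),s["tool_rot"].round(3).tolist(),s["q"].round(1),s["ft_force"].round(1),s["grip_width"])
E
python3 look.py wrist w1; python3 - <<'E'
from h import *
p=np.array([.457,-.094,.0954]);R=np.array([[-9.52680907e-01,2.11892442e-01,-2.17946512e-01],[3.03972184e-01,6.64093276e-01,-6.83067370e-01],[0,-7.16994919e-01,-6.97078393e-01]])
plan(p,R,5)
E
```

```text
0.9833 [ 0.3425 -0.2407  0.1488] [[-0.99, 0.108, -0.09], [0.132, 0.489, -0.862], [-0.049, -0.865, -0.499]] [-63.4  22.6  95.2  18.4  86.7  28.3] [0.9 0.2 0.1] 0.08565845526586684
turn/row deg [-2.69  1.93  0.8 ]
[-1.81  2.55 -2.11]
[-1.71  2.67 -2.05]
[-1.6   2.79 -1.98]
[-1.5   2.9  -1.89]
[-1.39  3.01 -1.8 ]
```

View pics/w1.png

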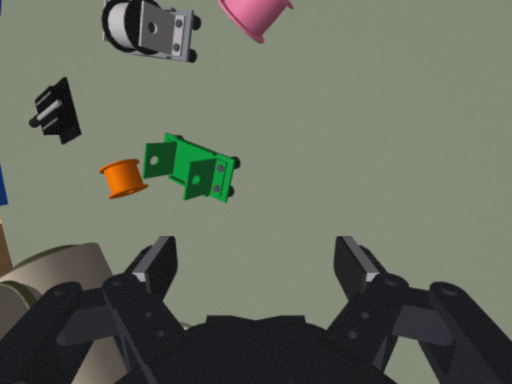

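```bash
python3 - <<'E'
from h import *
R=np.array([[-9.52680907e-01,2.11892442e-01,-2.17946512e-01],[3.03972184e-01,6.64093276e-01,-6.83067370e-01],[0,-7.16994919e-01,-6.97078393e-01]])
plan(np.array([.447,-.141,.146]),R,5)
E
```

```text
turn/row deg [-2.69  1.93  0.8 ]
[-1.79  1.19 -1.8 ]
[-1.71  1.3  -1.8 ]
[-1.63  1.41 -1.79]
[-1.55  1.51 -1.78]
[-1.47  1.62 -1.75]
```

Call:
jog_arm(
  rows=[
    {"hand": 1, "dx": -1.8, "dy": 1.2, "dz": -1.8, "ax": -2.7, "ay": 1.9, "az": 0.8},
    {"hand": 1, "dx": -1.7, "dy": 1.3, "dz": -1.8, "ax": -2.7, "ay": 1.9, "az": 0.8},
    {"hand": 1, "dx": -1.6, "dy": 1.4, "dz": -1.8, "ax": -2.7, "ay": 1.9, "az": 0.8},
    {"hand": 1, "dx": -1.5, "dy": 1.5, "dz": -1.8, "ax": -2.7, "ay": 1.9, "az": 0.8},
    {"hand": 1, "dx": -1.5, "dy": 1.6, "dz": -1.8, "ax": -2.7, "ay": 1.9, "az": 0.8},
  ],
)

```text
time_s: 1.45
position: [0.4449, -0.1457, 0.1473]
tool_rot: [[-0.953, 0.213, -0.215], [0.302, 0.658, -0.69], [-0.005, -0.722, -0.692]]
ft_force: [-0.7, 0.0, -0.8]
grip_width: 0.0857
```

Call:
jog_arm(
  rows=[
    {"hand": 1},
    {"hand": 1},
    {"hand": 1},
    {"hand": 1},
    {"hand": 1},
  ],
)

```text
invalid input at $.rows[0]: expected keys hand, dx, dy, dz, ax, ay, az
```

```bash
python3 look.py wrist w2; python3 -c "
import cv2;im=cv2.imread('pics/w2.png');cv2.imwrite('pics/w2c.png',cv2.resize(im[40:240,150:410],None,fx=3,fy=3,interpolation=cv2.INTER_CUBIC))"
```

```text
1.45 [ 0.4449 -0.1457  0.1473] [[-0.953, 0.213, -0.215], [0.302, 0.658, -0.69], [-0.005, -0.722, -0.692]] [-52.5  27.2  95.   34.8  86.9  43.8] [-0.7  0.  -0.8] 0.08567406900222124
```

View pics/w2.png

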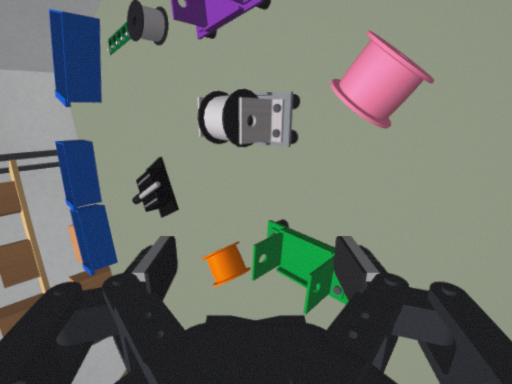

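View pics/w2c.png

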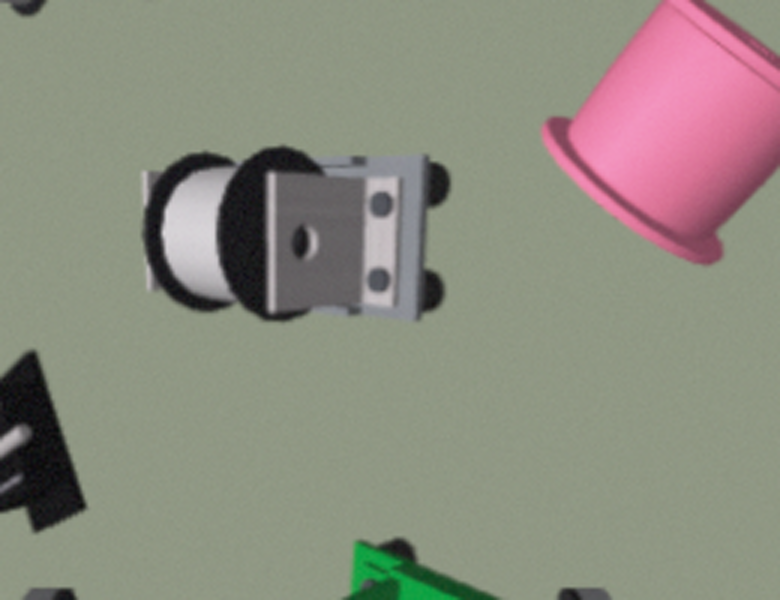

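```bash
python3 - <<'E'
from h import *
im=cv2.imread('pics/w2.png')
cv2.imwrite('pics/w2d.png',cv2.resize(im[80:155,195:305],None,fx=7,fy=7,interpolation=cv2.INTER_CUBIC))
s=np.load('pics/w2.npz');c=cam("wrist",s)
f=lambda L:np.array(L)/3+[150,40]
print("plate end corners",onz(c,f([(428,155),(420,320)]),.02))
print("ear top outer",onz(c,f([(276,173),(272,312)]),.067))
print("hole",onz(c,f([(306,243)]),.0536))
E
```

```text
plate end corners [[ 0.55648571 -0.10658978  0.02      ]
 [ 0.50421711 -0.08914579  0.02      ]]
ear top outer [[ 0.55711315 -0.08129515  0.067     ]
 [ 0.51608209 -0.06571083  0.067     ]]
hole [[ 0.53636267 -0.07487798  0.0536    ]]
```

View pics/w2d.png

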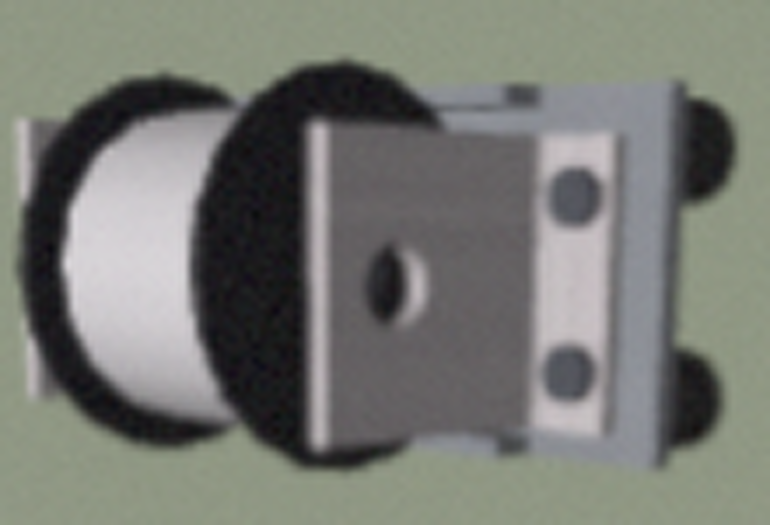

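```bash
python3 - <<'E'
from h import *
s=np.load('pics/w2.npz');c=cam("wrist",s)
f=lambda L:np.array(L)/7+[195,80]
for n,L,z in [("plate",[(685,82),(664,466)],.02),("eartop",[(328,121),(325,450)],.067),("foot",[(618,133),(606,436)],.023),("earbot",[(536,133),(530,432)],.023),("hole",[(398,285)],.0536),("plateside far",[(505,100),(515,448)],.02)]:
    X=onz(c,f(L),z);print(n,X[:,:2].round(4).tolist(),X.mean(0)[:2].round(4))
E
```

```text
plate [[0.5564, -0.1068], [0.5044, -0.089]] [ 0.5304 -0.0979]
eartop [[0.5575, -0.0812], [0.5156, -0.0667]] [ 0.5365 -0.074 ]
foot [[0.5527, -0.0956], [0.5109, -0.0817]] [ 0.5318 -0.0887]
earbot [[0.558, -0.0808], [0.5151, -0.0671]] [ 0.5365 -0.0739]
hole [[0.5367, -0.0748]] [ 0.5367 -0.0748]
plateside far [[0.5658, -0.0738], [0.5138, -0.0607]] [ 0.5398 -0.0672]
```

```bash
python3 - <<'E'
from h import *
yd=np.array([.318,.948,0]);z=np.array([0,0,1.])
H=np.array([.5595,-.006,.0536])
a=np.radians(38)
R=frame(-yd,-np.sin(a)*yd-np.cos(a)*z); pc=H+.25*(.707*yd+.707*z); p=tcp_for_cam(pc,R)
print(p,R.round(3).tolist()); plan(p,R,20)
E
```

```text
[0.56986489 0.02394427 0.16214648] [[-0.251, -0.196, 0.948], [-0.747, -0.584, -0.318], [0.616, -0.788, 0.0]]
turn/row deg [ 3.16 -3.59 -3.17]
[-0.34  0.63 -0.76]
[-0.42  0.57 -0.77]
[-0.49  0.5  -0.77]
[-0.57  0.43 -0.76]
[-0.64  0.35 -0.74]
[-0.7   0.28 -0.72]
[-0.76  0.2  -0.69]
[-0.81  0.12 -0.65]
[-0.85  0.04 -0.6 ]
[-0.89 -0.04 -0.54]
[-0.91 -0.12 -0.48]
[-0.93 -0.2  -0.42]
[-0.94 -0.27 -0.34]
[-0.95 -0.34 -0.27]
[-0.94 -0.4  -0.19]
[-0.93 -0.46 -0.11]
[-0.9  -0.52 -0.02]
[-0.87 -0.57  0.06]
[-0.83 -0.61  0.15]
[-0.78 -0.64  0.24]
```

Call:
jog_arm(
  rows=[
    {"hand": 1, "dx": -0.45, "dy": 0.7, "dz": -1.0, "ax": 4.2, "ay": -4.8, "az": -4.2},
    {"hand": 1, "dx": -0.6, "dy": 0.6, "dz": -1.0, "ax": 4.2, "ay": -4.8, "az": -4.2},
    {"hand": 1, "dx": -0.7, "dy": 0.5, "dz": -1.0, "ax": 4.2, "ay": -4.8, "az": -4.2},
    {"hand": 1, "dx": -0.85, "dy": 0.4, "dz": -1.0, "ax": 4.2, "ay": -4.8, "az": -4.2},
    {"hand": 1, "dx": -0.95, "dy": 0.3, "dz": -0.95, "ax": 4.2, "ay": -4.8, "az": -4.2},
  ],
)

```text
time_s: 1.92
position: [0.4857, -0.0944, 0.1563]
tool_rot: [[-0.975, -0.141, 0.17], [-0.213, 0.387, -0.897], [0.061, -0.911, -0.407]]
ft_force: [0.1, -1.2, 0.1]
grip_width: 0.0854
```

Call:
jog_arm(
  rows=[
    {"hand": 1, "dx": -1.05, "dy": 0.2, "dz": -0.9, "ax": 4.2, "ay": -4.8, "az": -4.2},
    {"hand": 1, "dx": -1.1, "dy": 0.05, "dz": -0.8, "ax": 4.2, "ay": -4.8, "az": -4.2},
    {"hand": 1, "dx": -1.2, "dy": -0.1, "dz": -0.7, "ax": 4.2, "ay": -4.8, "az": -4.2},
    {"hand": 1, "dx": -1.2, "dy": -0.2, "dz": -0.6, "ax": 4.2, "ay": -4.8, "az": -4.2},
    {"hand": 1, "dx": -1.25, "dy": -0.35, "dz": -0.45, "ax": 4.2, "ay": -4.8, "az": -4.2},
  ],
)

```text
time_s: 2.33
position: [0.5284, -0.0405, 0.163]
tool_rot: [[-0.739, -0.31, 0.599], [-0.613, -0.059, -0.788], [0.279, -0.949, -0.146]]
ft_force: [0.0, -0.3, -0.4]
grip_width: 0.0857
```

Call:
jog_arm(
  rows=[
    {"hand": 1, "dx": -1.25, "dy": -0.5, "dz": -0.3, "ax": 4.2, "ay": -4.8, "az": -4.2},
    {"hand": 1, "dx": -1.25, "dy": -0.55, "dz": -0.2, "ax": 4.2, "ay": -4.8, "az": -4.2},
    {"hand": 1, "dx": -1.2, "dy": -0.7, "dz": 0, "ax": 4.2, "ay": -4.8, "az": -4.2},
    {"hand": 1, "dx": -1.15, "dy": -0.8, "dz": 0.1, "ax": 4.2, "ay": -4.8, "az": -4.2},
    {"hand": 1, "dx": -1.1, "dy": -0.85, "dz": 0.3, "ax": 4.2, "ay": -4.8, "az": -4.2},
  ],
)

```text
time_s: 2.75
position: [0.5741, 0.0118, 0.1713]
tool_rot: [[-0.335, -0.232, 0.913], [-0.754, -0.515, -0.407], [0.565, -0.825, -0.003]]
ft_force: [-0.8, -0.2, 0.5]
grip_width: 0.0853
```

```bash
python3 look.py wrist w3
```

```text
2.75 [0.5741 0.0118 0.1713] [[-0.335, -0.232, 0.913], [-0.754, -0.515, -0.407], [0.565, -0.825, -0.003]] [  2.4  36.6  66.2 -30.4  93.8  28.9] [-0.8 -0.2  0.5] 0.08533829112675512
```

View pics/w3.png

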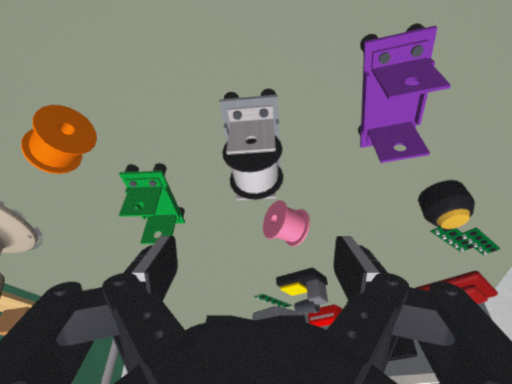

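```bash
python3 - <<'E'
from h import *
im=cv2.imread('pics/w3.png')
cv2.imwrite('pics/w3d.png',cv2.resize(im[85:205,205:300],None,fx=6.3,fy=5,interpolation=cv2.INTER_CUBIC) if 0 else cv2.resize(im[88:188,200:300],None,fx=6,fy=6,interpolation=cv2.INTER_CUBIC))
E
```

```text
(no output)
```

View pics/w3d.png

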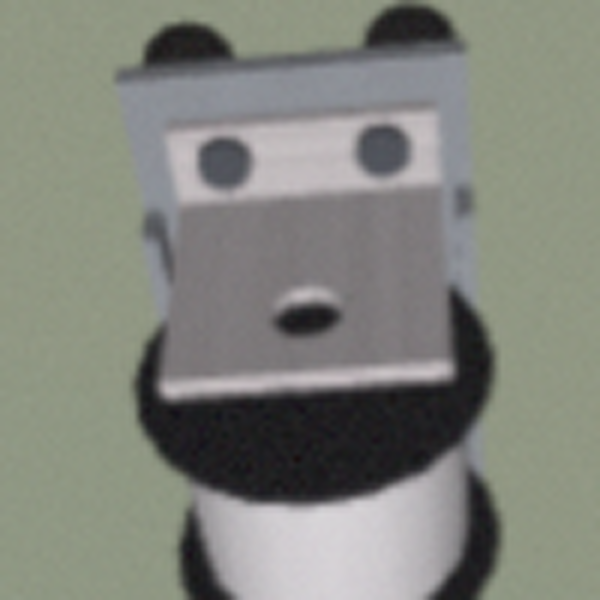

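```bash
python3 - <<'E'
from h import *
s=np.load('pics/w3.npz');c=cam("wrist",s)
f=lambda L:np.array(L)/6+[200,88]
for n,L,z in [("plate",[(117,80),(465,50)],.02),("eartop",[(159,383),(455,363)],.067),("foot",[(165,130),(438,105)],.023),("earbot",[(178,208),(440,185)],.023),("hole",[(307,309)],.0536)]:
    X=onz(c,f(L),z);print(n,X[:,:2].round(4).tolist(),X.mean(0)[:2].round(4))
E
```

```text
plate [[0.5421, 0.0224], [0.5948, 0.0047]] [0.5685 0.0136]
eartop [[0.5406, -0.0015], [0.583, -0.0159]] [ 0.5618 -0.0087]
foot [[0.5458, 0.0127], [0.5879, -0.0009]] [0.5669 0.0059]
earbot [[0.5405, -0.0016], [0.5827, -0.0153]] [ 0.5616 -0.0085]
hole [[0.5623, -0.0076]] [ 0.5623 -0.0076]
```

```bash
python3 - <<'E'
from h import *
R=frame([.153,-.988,0],[0,0,-1]); plan(np.array([.492,.30,.19]),R,10)
E
```

```text
turn/row deg [ 1.   -3.12  3.36]
[-1.77 -1.45 -1.89]
[-1.96 -1.38 -1.76]
[-2.13 -1.29 -1.63]
[-2.28 -1.18 -1.49]
[-2.43 -1.07 -1.34]
[-2.56 -0.95 -1.19]
[-2.67 -0.81 -1.03]
[-2.76 -0.67 -0.87]
[-2.84 -0.52 -0.71]
[-2.9  -0.36 -0.54]
```

Call:
jog_arm(
  rows=[
    {"hand": 1, "dx": -1.8, "dy": -1.5, "dz": -1.9, "ax": 1, "ay": -3.1, "az": 3.4},
    {"hand": 1, "dx": -2.0, "dy": -1.4, "dz": -1.8, "ax": 1, "ay": -3.1, "az": 3.4},
    {"hand": 1, "dx": -2.1, "dy": -1.3, "dz": -1.6, "ax": 1, "ay": -3.1, "az": 3.4},
    {"hand": 1, "dx": -2.3, "dy": -1.2, "dz": -1.5, "ax": 1, "ay": -3.1, "az": 3.4},
    {"hand": 1, "dx": -2.4, "dy": -1.1, "dz": -1.3, "ax": 1, "ay": -3.1, "az": 3.4},
  ],
)

```text
time_s: 3.22
position: [0.5344, 0.1562, 0.183]
tool_rot: [[-0.124, -0.079, 0.989], [-0.951, -0.276, -0.141], [0.284, -0.958, -0.041]]
ft_force: [0.4, 0.2, 0.2]
grip_width: 0.085
```

Call:
jog_arm(
  rows=[
    {"hand": 1, "dx": -2.6, "dy": -0.9, "dz": -1.2, "ax": 1, "ay": -3.1, "az": 3.4},
    {"hand": 1, "dx": -2.7, "dy": -0.8, "dz": -1.0, "ax": 1, "ay": -3.1, "az": 3.4},
    {"hand": 1, "dx": -2.8, "dy": -0.7, "dz": -0.9, "ax": 1, "ay": -3.1, "az": 3.4},
    {"hand": 1, "dx": -2.8, "dy": -0.5, "dz": -0.7, "ax": 1, "ay": -3.1, "az": 3.4},
    {"hand": 1, "dx": -2.9, "dy": -0.4, "dz": -0.5, "ax": 1, "ay": -3.1, "az": 3.4},
  ],
)

```text
time_s: 3.63
position: [0.4961, 0.2998, 0.194]
tool_rot: [[0.137, 0.006, 0.991], [-0.991, 0.016, 0.136], [-0.015, -1.0, 0.008]]
ft_force: [0.1, -0.6, 0.4]
grip_width: 0.0853
```

```bash
python3 look.py wrist w4
```

```text
3.6333 [0.4961 0.2998 0.194 ] [[0.137, 0.006, 0.991], [-0.991, 0.016, 0.136], [-0.015, -1.0, 0.008]] [19.1 26.  73.7  0.8 79.6 11.1] [ 0.1 -0.6  0.4] 0.08530597376759706
```

View pics/w4.png

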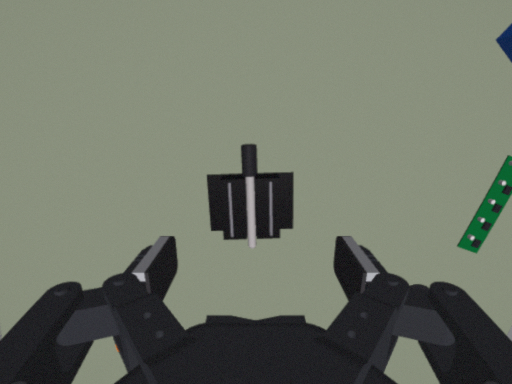

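```bash
python3 - <<'E'
from h import *
im=cv2.imread('pics/w4.png')
cv2.imwrite('pics/w4d.png',cv2.resize(im[135:255,195:305],None,fx=5,fy=5,interpolation=cv2.INTER_CUBIC))
E
```

```text
(no output)
```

View pics/w4d.png

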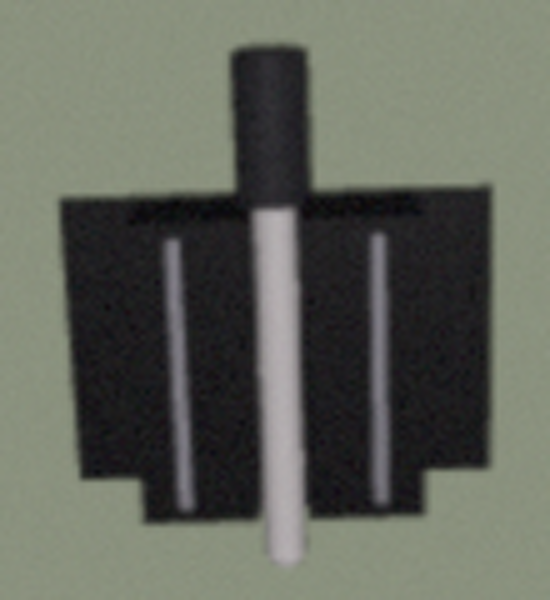

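```bash
python3 - <<'E'
from h import *
s=np.load('pics/w4.npz');c=cam("wrist",s)
f=lambda L:np.array(L)/5+[195,135]
X=onz(c,f([(268.5,50),(274.5,205),(286,562)]),.031)
X2=onz(c,f([(268.5,48),(274.5,207)]),.04);print(X2)
print(X, np.linalg.norm(np.diff(X,axis=0),axis=1))
d=X[2]-X[0];d/=np.linalg.norm(d);print(d)
P=.5*(X[0]+X[2]); kc=P-d*.046; print("knob centre",kc, kc.round(4), "face from X1",X[1]-d*.018,"from tip",X[2]-d*.11)
E
```

```text
[[0.485812   0.33898988 0.04      ]
 [0.49183199 0.30368908 0.04      ]]
[[0.48584965 0.33767994 0.031     ]
 [0.49192967 0.30223392 0.031     ]
 [0.50688202 0.2114249  0.031     ]] [0.03596369 0.09203179]
[ 0.16432191 -0.98640677  0.        ]
knob centre [0.48880703 0.31992713 0.031     ] [0.4888 0.3199 0.031 ] face from X1 [0.48897188 0.31998924 0.031     ] from tip [0.48880661 0.31992964 0.031     ]
```

```bash
python3 - <<'E'
from h import *
R=frame([.1643,-.9864,0],[0,0,-1]); plan(np.array([.4885,.3219,.012]),R,5)
E
```

```text
turn/row deg [-0.12 -0.26 -0.23]
[-0.32  3.66 -0.11]
[-0.33  3.66 -0.1 ]
[-0.35  3.66 -0.09]
[-0.36  3.66 -0.08]
[-0.38  3.65 -0.07]
```

Call:
jog_arm(
  rows=[
    {"hand": 1, "dx": -0.9, "dy": 3.6, "dz": -0.3, "ax": -0.3, "ay": -0.7, "az": -0.6},
    {"hand": 1, "dx": -0.8, "dy": 3.7, "dz": -0.15, "ax": -0.3, "ay": -0.6, "az": -0.5},
    {"hand": 1, "dx": 0, "dy": 3.7, "dz": 0, "ax": 0, "ay": 0, "az": 0},
    {"hand": 1, "dx": 0, "dy": 3.0, "dz": 0, "ax": 0, "ay": 0, "az": 0},
    {"hand": 1, "dx": 0, "dy": 0, "dz": 0, "ax": 0, "ay": 0, "az": 0},
  ],
)

```text
time_s: 4.1
position: [0.4872, 0.3134, 0.0483]
tool_rot: [[0.156, -0.012, 0.988], [-0.988, -0.012, 0.156], [0.01, -1.0, -0.014]]
ft_force: [-0.6, -0.5, -0.5]
grip_width: 0.0855
```

```bash
python3 - <<'E'
from h import *
print(status.observe()["position"])
R=frame([.1643,-.9864,0],[0,0,-1]); plan(np.array([.4885,.3219,.012]),R,1)
E
```

```text
[0.48723588 0.31337143 0.04832448]
turn/row deg [ 0.78 -0.47  0.55]
[-0.86  3.62  0.31]
```

Call:
jog_arm(
  rows=[
    {"hand": 1, "dx": -0.85, "dy": 1.0, "dz": 0.3, "ax": 0.8, "ay": -0.5, "az": 0.6},
    {"hand": 1, "dx": 0, "dy": 1.4, "dz": 0, "ax": 0, "ay": 0, "az": 0},
    {"hand": 1, "dx": 0, "dy": 1.2, "dz": 0, "ax": 0, "ay": 0, "az": 0},
    {"hand": 1, "dx": 0, "dy": 0, "dz": 0, "ax": 0, "ay": 0, "az": 0},
    {"hand": 1, "dx": 0, "dy": 0, "dz": 0, "ax": 0, "ay": 0, "az": 0},
  ],
)

```text
time_s: 4.52
position: [0.4926, 0.3237, 0.0191]
tool_rot: [[0.165, 0.011, 0.986], [-0.986, 0.005, 0.165], [-0.003, -1.0, 0.012]]
ft_force: [0.7, 0.5, -0.1]
grip_width: 0.0855
```

```bash
python3 look.py wrist w5; python3 - <<'E'
from h import *
R=frame([.1643,-.9864,0],[0,0,-1]); plan(np.array([.4885,.3219,.012]),R,1)
E
```

```text
4.5167 [0.4926 0.3237 0.0191] [[0.165, 0.011, 0.986], [-0.986, 0.005, 0.165], [-0.003, -1.0, 0.012]] [21.8 38.3 84.   0.  56.9 12.3] [ 0.7  0.5 -0.1] 0.08547058066770409
turn/row deg [-0.75  0.03 -0.2 ]
[ 0.12  0.73 -0.47]
```

View pics/w5.png

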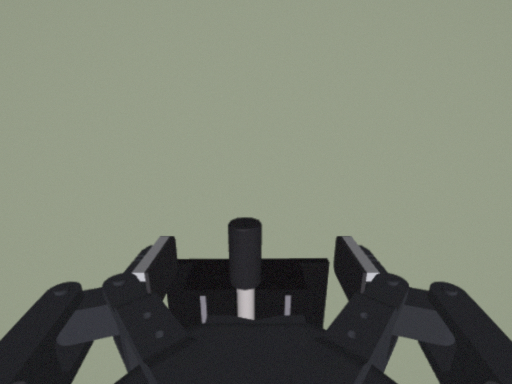

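Call:
jog_arm(
  rows=[
    {"hand": 1, "dx": 0.1, "dy": 0.7, "dz": -0.45, "ax": -0.7, "ay": 0, "az": -0.2},
    {"hand": 1, "dx": 0, "dy": 0, "dz": 0, "ax": 0, "ay": 0, "az": 0},
    {"hand": 1, "dx": 0, "dy": 0, "dz": 0, "ax": 0, "ay": 0, "az": 0},
    {"hand": 1, "dx": 0, "dy": 0, "dz": 0, "ax": 0, "ay": 0, "az": 0},
    {"hand": 1, "dx": 0, "dy": 0, "dz": 0, "ax": 0, "ay": 0, "az": 0},
  ],
)

```text
time_s: 4.98
position: [0.488, 0.322, 0.0111]
tool_rot: [[0.165, -0.0, 0.986], [-0.986, -0.0, 0.165], [0.0, -1.0, -0.0]]
ft_force: [0.4, 0.1, 0.5]
grip_width: 0.0854
```

```bash
python3 - <<'E'
from h import *
R=frame([.1643,-.9864,0],[0,0,-1]); plan(np.array([.4885,.3219,.012]),R,1)
E
```

```text
turn/row deg [0.03 0.06 0.02]
[ 0.02 -0.09  0.05]
```

Call:
jog_arm(
  newtons=60,
  rows=[
    {"hand": 0, "dx": 0, "dy": 0, "dz": 0, "ax": 0, "ay": 0, "az": 0},
    {"hand": 0, "dx": 0, "dy": 0, "dz": 0, "ax": 0, "ay": 0, "az": 0},
    {"hand": 0, "dx": 0, "dy": 0, "dz": 0, "ax": 0, "ay": 0, "az": 0},
    {"hand": 0, "dx": 0, "dy": 0, "dz": 0, "ax": 0, "ay": 0, "az": 0},
    {"hand": 0, "dx": 0, "dy": 0, "dz": 0, "ax": 0, "ay": 0, "az": 0},
  ],
)

```text
time_s: 5.4
position: [0.4879, 0.322, 0.0108]
tool_rot: [[0.165, -0.001, 0.986], [-0.986, -0.0, 0.165], [0.0, -1.0, -0.001]]
ft_force: [0.9, -0.1, -0.1]
grip_width: 0.0257
```

Call:
jog_arm(
  newtons=100,
  rows=[
    {"hand": 0, "dx": 0, "dy": 0, "dz": 0, "ax": 0, "ay": 0, "az": 0},
    {"hand": 0, "dx": 0, "dy": 0, "dz": 0, "ax": 0, "ay": 0, "az": 0},
    {"hand": 0, "dx": 0, "dy": 0, "dz": 0, "ax": 0, "ay": 0, "az": 0},
    {"hand": 0, "dx": 0, "dy": 0, "dz": 0, "ax": 0, "ay": 0, "az": 0},
    {"hand": 0, "dx": 0, "dy": 0, "dz": 0, "ax": 0, "ay": 0, "az": 0},
  ],
)

```text
time_s: 5.82
position: [0.4879, 0.322, 0.0109]
tool_rot: [[0.165, -0.001, 0.986], [-0.986, -0.0, 0.165], [0.0, -1.0, -0.001]]
ft_force: [0.2, 0.0, 1.1]
grip_width: 0.0158
```

```bash
python3 look.py wrist w6;python3 look.py side s6
```

```text
5.8167 [0.4879 0.322  0.0109] [[0.165, -0.001, 0.986], [-0.986, -0.0, 0.165], [0.0, -1.0, -0.001]] [21.8 38.9 84.6 -0.  56.5 12.3] [0.2 0.  1.1] 0.015763329909809703
5.8667 [0.4879 0.322  0.0109] [[0.165, -0.001, 0.986], [-0.986, -0.0, 0.165], [0.0, -1.0, -0.001]] [21.8 38.9 84.6 -0.  56.5 12.3] [-0.4 -0.5  1.6] 0.015574793585729501
```

View pics/w6.png

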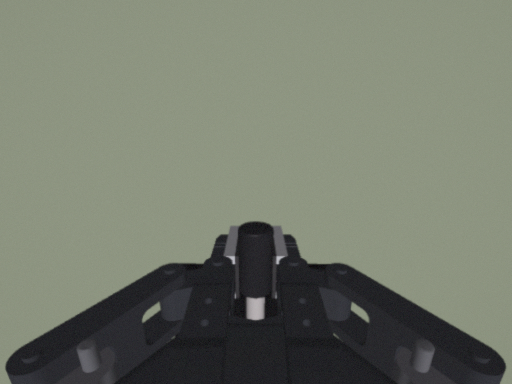

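Call:
jog_arm(
  rows=[
    {"hand": 0, "dx": 0, "dy": -1.0, "dz": 0, "ax": 0, "ay": 0, "az": 0},
    {"hand": 0, "dx": 0, "dy": -2.0, "dz": 0, "ax": 0, "ay": 0, "az": 0},
    {"hand": 0, "dx": 0, "dy": -3.0, "dz": 0, "ax": 0, "ay": 0, "az": 0},
    {"hand": 0, "dx": 0, "dy": -3.0, "dz": 0, "ax": 0, "ay": 0, "az": 0},
    {"hand": 0, "dx": 0, "dy": -1.5, "dz": 0, "ax": 0, "ay": 0, "az": 0},
  ],
)

```text
time_s: 6.33
position: [0.4888, 0.3225, 0.1198]
tool_rot: [[0.165, 0.003, 0.986], [-0.986, 0.001, 0.165], [-0.001, -1.0, 0.004]]
ft_force: [0.1, 0.1, -0.2]
grip_width: 0.0155
```

```bash
python3 look.py side s7; cat > ins.py <<'E'
from h import *
L=np.array([.5619,-.0082,.0536]);Rt=np.array([.5366,-.0744,.0536])
d0=(Rt-L)/np.linalg.norm(Rt-L); Z=np.array([0,0,1.])
TIP=np.array([.112,-.020,0.])
def pose(dist,th,zoff=0,lat=0,yaw=0):
    """tip 'dist' m beyond left ear outer face along rod line; rod axis passes hole centre+zoff (+lat along stand x side)"""
    d=Ro.from_euler('z',yaw,degrees=True).apply(d0)
    th=np.radians(th); x=d*np.cos(th)-Z*np.sin(th)
    side=np.cross(x,frame(x,-Z)[:,1])  # tool z
    R=frame(x,-Z)
    tip=L+zoff*Z+lat*R[:,2]+x*(dist)
    return tip-R@TIP,R
E
python3 - <<'E'
from ins import *
p,R=pose(-.03,8,-.0003);print(p,R.round(3).tolist())
plan(p+[0,0,.05],R,8)
s=cv2.imread('pics/s7.png');cv2.imwrite('pics/s7c.png',cv2.resize(s[170:320,120:320],None,fx=4,fy=4,interpolation=cv2.INTER_CUBIC))
E
```

```text
6.3333 [0.4888 0.3225 0.1198] [[0.165, 0.003, 0.986], [-0.986, 0.001, 0.165], [-0.001, -1.0, 0.004]] [21.8 30.9 78.5 -0.  70.4 12.3] [ 0.1  0.1 -0.2] 0.015525542001589388
[0.61248873 0.1241705  0.03747519] [[-0.357, -0.0, 0.934], [-0.934, -0.0, -0.357], [0.0, -1.0, 0.0]]
turn/row deg [-0.05  3.81 -0.02]
[2.7  0.43 1.1 ]
[2.62 0.43 1.28]
[2.53 0.43 1.45]
[2.43 0.43 1.62]
[2.32 0.43 1.77]
[2.2  0.43 1.92]
[2.06 0.43 2.07]
[1.92 0.43 2.2 ]
```

View pics/s7c.png

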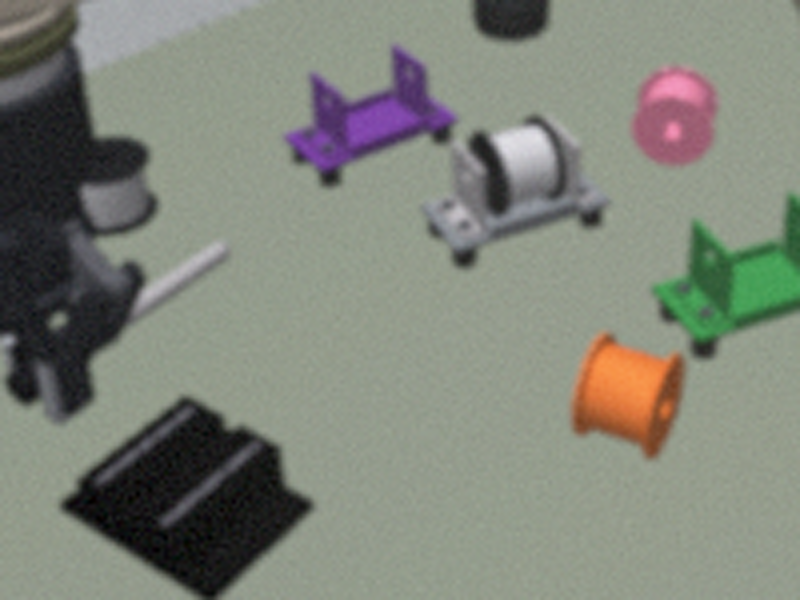

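```bash
python3 - <<'E'
s=open('ins.py').read()
s=s.replace("    side=np.cross(x,frame(x,-Z)[:,1])  # tool z\n    R=frame(x,-Z)\n","    z=np.cross(x,-Z);z/=np.linalg.norm(z);R=np.c_[x,np.cross(z,x),z]\n")
open('ins.py','w').write(s)
E
python3 - <<'E'
from ins import *
p,R=pose(-.03,8,-.0003);print(p,R.round(3).tolist())
plan(p+[0,0,.03],R,10)
E
```

```text
[0.61309329 0.1257524  0.05325722] [[-0.354, 0.05, 0.934], [-0.925, 0.13, -0.357], [-0.139, -0.99, 0.0]]
turn/row deg [0.18 3.04 0.76]
[2.15 0.39 0.89]
[2.1  0.36 1.  ]
[2.05 0.34 1.11]
[1.99 0.31 1.22]
[1.93 0.29 1.32]
[1.86 0.27 1.42]
[1.79 0.25 1.52]
[1.71 0.23 1.61]
[1.62 0.21 1.7 ]
[1.53 0.2  1.78]
```

Call:
jog_arm(
  rows=[
    {"hand": 0, "dx": 2.1, "dy": 0.4, "dz": 0.9, "ax": 0.2, "ay": 3.0, "az": 0.8},
    {"hand": 0, "dx": 2.1, "dy": 0.35, "dz": 1.0, "ax": 0.2, "ay": 3.0, "az": 0.8},
    {"hand": 0, "dx": 2.0, "dy": 0.35, "dz": 1.1, "ax": 0.2, "ay": 3.0, "az": 0.8},
    {"hand": 0, "dx": 2.0, "dy": 0.3, "dz": 1.2, "ax": 0.2, "ay": 3.0, "az": 0.8},
    {"hand": 0, "dx": 1.9, "dy": 0.3, "dz": 1.3, "ax": 0.2, "ay": 3.0, "az": 0.8},
  ],
)

```text
time_s: 6.8
position: [0.5495, 0.2239, 0.096]
tool_rot: [[-0.098, 0.014, 0.995], [-0.993, 0.07, -0.098], [-0.071, -0.997, 0.007]]
ft_force: [0.8, 0.2, -0.4]
grip_width: 0.0153
```

Call:
jog_arm(
  rows=[
    {"hand": 0, "dx": 1.8, "dy": 0.3, "dz": 1.4, "ax": 0.2, "ay": 3.0, "az": 0.7},
    {"hand": 0, "dx": 1.8, "dy": 0.25, "dz": 1.5, "ax": 0.2, "ay": 3.0, "az": 0.7},
    {"hand": 0, "dx": 1.7, "dy": 0.2, "dz": 1.6, "ax": 0.2, "ay": 3.0, "az": 0.7},
    {"hand": 0, "dx": 1.6, "dy": 0.2, "dz": 1.7, "ax": 0.1, "ay": 3.0, "az": 0.7},
    {"hand": 0, "dx": 1.5, "dy": 0.2, "dz": 1.8, "ax": 0.1, "ay": 3.0, "az": 0.7},
  ],
)

```text
time_s: 7.22
position: [0.6116, 0.1266, 0.0769]
tool_rot: [[-0.35, 0.041, 0.936], [-0.927, 0.126, -0.353], [-0.133, -0.991, -0.006]]
ft_force: [0.3, 0.3, -1.0]
grip_width: 0.0152
```

```bash
python3 look.py side s8; python3 - <<'E'
from ins import *
p,R=pose(-.02,8,-.0003);plan(p,R,4)
s=cv2.imread('pics/s8.png');cv2.imwrite('pics/s8c.png',cv2.resize(s[180:260,150:290],None,fx=5,fy=5,interpolation=cv2.INTER_CUBIC))
E
```

```text
7.2167 [0.6116 0.1266 0.0769] [[-0.35, 0.041, 0.936], [-0.927, 0.126, -0.353], [-0.133, -0.991, -0.006]] [-2.2 35.9 77.3  8.1 64.9 15.1] [ 0.3  0.3 -1. ] 0.015151196813492326
turn/row deg [ 0.07 -0.04  0.1 ]
[ 0.26  0.58 -0.04]
[ 0.27  0.58 -0.04]
[ 0.27  0.57 -0.04]
[ 0.27  0.57 -0.04]
```

View pics/s8c.png

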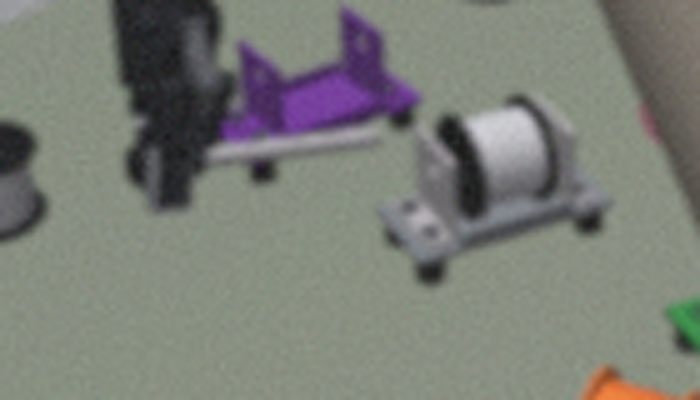

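Call:
jog_arm(
  rows=[
    {"hand": 0, "dx": 0.3, "dy": 0.6, "dz": -0.05, "ax": 0.1, "ay": 0, "az": 0.1},
    {"hand": 0, "dx": 0.3, "dy": 0.6, "dz": -0.05, "ax": 0.1, "ay": 0, "az": 0.1},
    {"hand": 0, "dx": 0.2, "dy": 0.6, "dz": -0.05, "ax": 0.1, "ay": 0, "az": 0.1},
    {"hand": 0, "dx": 0.25, "dy": 0.5, "dz": 0, "ax": 0, "ay": 0, "az": 0.1},
    {"hand": 0, "dx": 0, "dy": 0, "dz": 0, "ax": 0, "ay": 0, "az": 0},
  ],
)

```text
time_s: 7.68
position: [0.6061, 0.1219, 0.0517]
tool_rot: [[-0.347, 0.046, 0.937], [-0.928, 0.131, -0.35], [-0.138, -0.99, -0.003]]
ft_force: [0.0, 0.6, -1.6]
grip_width: 0.0153
```

Call:
jog_arm(
  rows=[
    {"hand": 0, "dx": 0, "dy": 0, "dz": 0, "ax": 0, "ay": 0, "az": 0},
    {"hand": 0, "dx": 0, "dy": 0, "dz": 0, "ax": 0, "ay": 0, "az": 0},
    {"hand": 0, "dx": 0, "dy": 0, "dz": 0, "ax": 0, "ay": 0, "az": 0},
    {"hand": 0, "dx": 0, "dy": 0, "dz": 0, "ax": 0, "ay": 0, "az": 0},
    {"hand": 0, "dx": 0, "dy": 0, "dz": 0, "ax": 0, "ay": 0, "az": 0},
  ],
)

```text
time_s: 8.1
position: [0.6075, 0.1215, 0.0533]
tool_rot: [[-0.347, 0.049, 0.936], [-0.927, 0.13, -0.351], [-0.139, -0.99, 0.0]]
ft_force: [-0.0, -0.6, 0.1]
grip_width: 0.0152
```

```bash
cat > chk.py <<'E'
from ins import *
import sys
s=status.observe(); p,R=s["position"],s["tool_rot"]
tip=p+R@TIP; x=R[:,0]
yd=np.array([.3234,.9465,0]);xd=np.array([.9465,-.3234,0]);C=np.array([.5494,-.0421,.0536])
st=lambda v:np.round(np.array([v@xd,v@yd,v[2]])*1000,1)
print("t",round(s["time_s"],2),"tip in stand mm",st(tip-C),"rodL",st(L-C),"R",st(Rt-C))
# rod axis at y=34.5 and at -34.5
for yy in(.0345,-.0345):
    k=(yy-(tip-C)@yd)/(x@yd); print(" axis at",yy,st(tip+k*x-C))
print(" pitch",np.degrees(np.arcsin(-x[2])).round(2),"yaw err",np.degrees(np.arctan2(np.cross(d0,x)[2],d0@x)).round(2),"roll",R[2,2].round(4))
f=s["ft_force"];t=s["wrist_torque"];print(" F stand",np.round([f@xd,f@yd,f[2]],1),"tool F",(R.T@f).round(1),"tool M",(R.T@t).round(2),"w",s["grip_width"].round(4))
E
python3 chk.py; python3 look.py side s9;python3 - <<'E'
from ins import *
p,R=pose(-.02,8,-.0003);plan(p,R,1)
s=cv2.imread('pics/s9.png');cv2.imwrite('pics/s9c.png',cv2.resize(s[190:250,190:290],None,fx=8,fy=8,interpolation=cv2.INTER_CUBIC))
c=cam("side");print(proj(c,[L,L-d0*.02,Rt]))
E
```

```text
t 8.1 tip in stand mm [-1.3 59.9  3.9] rodL [ 0.9 36.1  0. ] R [ -1.7 -34.7   0. ]
 axis at 0.0345 [-2.  34.5  0.3]
 axis at -0.0345 [ -4.  -34.5  -9.4]
 pitch 8.01 yaw err 0.38 roll 0.0003
8.1 [0.6075 0.1215 0.0533] [[-0.347, 0.049, 0.936], [-0.927, 0.13, -0.351], [-0.139, -0.99, 0.0]] [-2.9 37.  79.9  8.7 60.9 13.6] [-0.  -0.6  0.1] 0.015223131564373464
turn/row deg [ 0.04  0.38 -0.01]
[0.4  0.08 0.37]
[[235.75340298 213.0039751 ]
 [228.67675525 214.833053  ]
 [259.94750772 206.75063395]]Traceback (most recent call last):
  File "chk.py", line 12, in <module>
    f=s["ft_force"];t=s["wrist_torque"];print(" F stand",np.round([f@xd,f@yd,f[2]],1),"tool F",(R.T@f).round(1),"tool M",(R.T@t).round(2),"w",s["grip_width"].round(4))
                                                                                                                                              ^^^^^^^^^^^^^^^^^^^^^
AttributeError: 'float' object has no attribute 'round'
```

View pics/s9c.png

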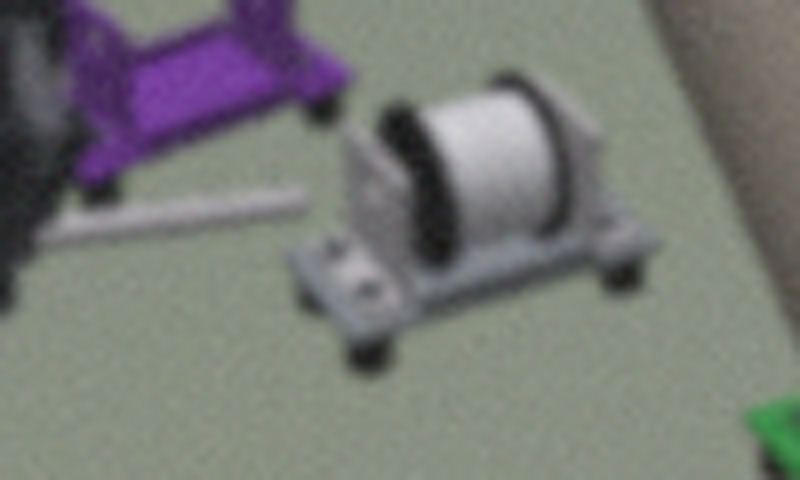

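```bash
sed -i 's/s\["grip_width"\].round(4)/round(s["grip_width"],4)/' chk.py; python3 - <<'E'
from ins import *
s=status.observe();print(proj(cam("side"),s["position"]+s["tool_rot"]@TIP), proj(cam("top"),[s["position"]+s["tool_rot"]@TIP,L,Rt]))
p,R=pose(-.004,8,-.0003);plan(p,R,4)
E
python3 look.py top t9; python3 -c "
import cv2
s=cv2.imread('pics/t9.png');cv2.imwrite('pics/t9c.png',cv2.resize(s[170:230,200:280],None,fx=8,fy=8,interpolation=cv2.INTER_CUBIC))"
```

```text
[[227.76115922 214.50825577]] [[222.93947389 191.41893192]
 [231.35856795 193.57939491]
 [255.20606676 202.4915058 ]]
turn/row deg [ 0.01  0.09 -0.  ]
[0.5  0.02 0.09]
[0.5  0.02 0.09]
[0.5  0.02 0.09]
[0.5  0.02 0.09]
8.15 [0.6074 0.1214 0.0532] [[-0.347, 0.049, 0.936], [-0.927, 0.13, -0.351], [-0.139, -0.99, 0.0]] [-2.9 37.  79.9  8.7 60.9 13.6] [ 0.3 -0.4 -0.7] 0.015407486910813915
```

View pics/t9c.png

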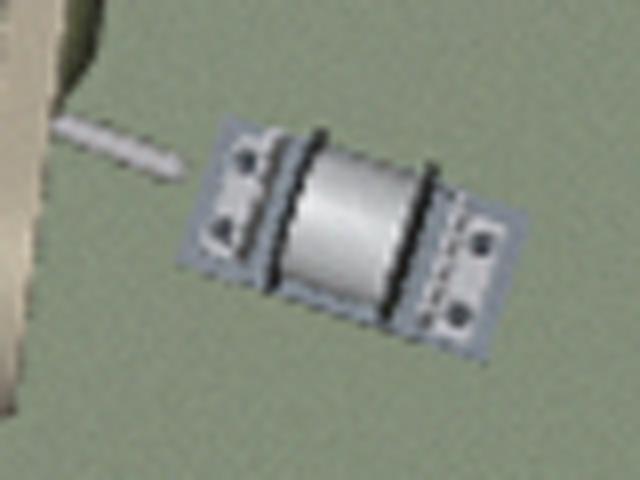

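Call:
jog_arm(
  rows=[
    {"hand": 0, "dx": 0.5, "dy": 0, "dz": 0.1, "ax": 0, "ay": 0.1, "az": 0},
    {"hand": 0, "dx": 0.5, "dy": 0, "dz": 0.1, "ax": 0, "ay": 0.1, "az": 0},
    {"hand": 0, "dx": 0.5, "dy": 0.05, "dz": 0.1, "ax": 0, "ay": 0.1, "az": 0},
    {"hand": 0, "dx": 0.5, "dy": 0.05, "dz": 0.1, "ax": 0, "ay": 0.1, "az": 0},
    {"hand": 0, "dx": 0, "dy": 0, "dz": 0, "ax": 0, "ay": 0, "az": 0},
  ],
)

```text
time_s: 8.62
position: [0.6039, 0.1004, 0.0489]
tool_rot: [[-0.355, 0.048, 0.934], [-0.924, 0.13, -0.359], [-0.139, -0.99, -0.002]]
ft_force: [-0.0, -0.1, -1.3]
grip_width: 0.0152
```

Call:
jog_arm(
  rows=[
    {"hand": 0, "dx": 0, "dy": 0, "dz": 0, "ax": 0, "ay": 0, "az": 0},
    {"hand": 0, "dx": 0, "dy": 0, "dz": 0, "ax": 0, "ay": 0, "az": 0},
    {"hand": 0, "dx": 0, "dy": 0, "dz": 0, "ax": 0, "ay": 0, "az": 0},
    {"hand": 0, "dx": 0, "dy": 0, "dz": 0, "ax": 0, "ay": 0, "az": 0},
    {"hand": 0, "dx": 0, "dy": 0, "dz": 0, "ax": 0, "ay": 0, "az": 0},
  ],
)

```text
time_s: 9.03
position: [0.6041, 0.1018, 0.0493]
tool_rot: [[-0.354, 0.049, 0.934], [-0.925, 0.13, -0.357], [-0.139, -0.99, -0.001]]
ft_force: [0.1, -0.2, -1.4]
grip_width: 0.0154
```

```bash
python3 chk.py; python3 -c "
from ins import *
p,R=pose(-.004,8,-.0003);plan(p,R,1)"
```

```text
t 9.03 tip in stand mm [ 1.2 40.2 -0.1] rodL [ 0.9 36.1  0. ] R [ -1.7 -34.7   0. ]
 axis at 0.0345 [ 1.  34.5 -0.9]
 axis at -0.0345 [ -1.5 -34.5 -10.6]
 pitch 8.01 yaw err -0.02 roll -0.0011
 F stand [ 0.2 -0.1 -1.4] tool F [0.3 1.4 0.2] tool M [ 0.03  0.04 -0.05] w 0.0154
turn/row deg [ 0.06 -0.02 -0.01]
[ 0.01 -0.03 -0.02]
```

Call:
jog_arm(
  rows=[
    {"hand": 0, "dx": 0.15, "dy": -0.03, "dz": 0, "ax": 0, "ay": 0, "az": 0},
    {"hand": 0, "dx": 0.15, "dy": 0, "dz": 0, "ax": 0, "ay": 0, "az": 0},
    {"hand": 0, "dx": 0.1, "dy": 0, "dz": 0, "ax": 0, "ay": 0, "az": 0},
    {"hand": 0, "dx": 0.05, "dy": 0, "dz": 0, "ax": 0, "ay": 0, "az": 0},
    {"hand": 0, "dx": 0.05, "dy": 0, "dz": 0, "ax": 0, "ay": 0, "az": 0},
  ],
)

```text
time_s: 9.45
position: [0.6023, 0.0968, 0.0489]
tool_rot: [[-0.354, 0.049, 0.934], [-0.925, 0.13, -0.358], [-0.139, -0.99, -0.001]]
ft_force: [-0.8, -0.4, -0.4]
grip_width: 0.0153
```

```bash
python3 chk.py
```

```text
t 9.45 tip in stand mm [ 1.  34.9 -0.5] rodL [ 0.9 36.1  0. ] R [ -1.7 -34.7   0. ]
 axis at 0.0345 [ 1.  34.5 -0.6]
 axis at -0.0345 [ -1.5 -34.5 -10.3]
 pitch 8.0 yaw err -0.04 roll -0.0012
 F stand [-0.7 -0.6 -0.4] tool F [ 0.7  0.3 -0.6] tool M [-0.01  0.01 -0.11] w 0.0153
```

No contact so far. Advance slowly through the ear.

Call:
jog_arm(
  rows=[
    {"hand": 0, "dx": 0.08, "dy": 0, "dz": 0, "ax": 0, "ay": 0, "az": 0},
    {"hand": 0, "dx": 0.08, "dy": 0, "dz": 0, "ax": 0, "ay": 0, "az": 0},
    {"hand": 0, "dx": 0.08, "dy": 0, "dz": 0, "ax": 0, "ay": 0, "az": 0},
    {"hand": 0, "dx": 0.08, "dy": 0, "dz": 0, "ax": 0, "ay": 0, "az": 0},
    {"hand": 0, "dx": 0.08, "dy": 0, "dz": 0, "ax": 0, "ay": 0, "az": 0},
  ],
)

```text
time_s: 9.87
position: [0.6008, 0.0932, 0.0483]
tool_rot: [[-0.354, 0.048, 0.934], [-0.925, 0.131, -0.357], [-0.139, -0.99, -0.001]]
ft_force: [-0.9, 0.4, 0.4]
grip_width: 0.0151
```

```bash
python3 chk.py
```

```text
t 9.87 tip in stand mm [ 0.8 31.  -1.1] rodL [ 0.9 36.1  0. ] R [ -1.7 -34.7   0. ]
 axis at 0.0345 [ 0.9 34.5 -0.6]
 axis at -0.0345 [ -1.6 -34.5 -10.3]
 pitch 8.0 yaw err -0.04 roll -0.0014
 F stand [-1.   0.1  0.4] tool F [-0.2 -0.4 -1. ] tool M [-0.13  0.08 -0.04] w 0.0151
```

Call:
jog_arm(
  rows=[
    {"hand": 0, "dx": 0.12, "dy": 0, "dz": 0, "ax": 0, "ay": 0, "az": 0},
    {"hand": 0, "dx": 0.12, "dy": 0, "dz": 0, "ax": 0, "ay": 0, "az": 0},
    {"hand": 0, "dx": 0.12, "dy": 0, "dz": 0, "ax": 0, "ay": 0, "az": 0},
    {"hand": 0, "dx": 0.12, "dy": 0, "dz": 0, "ax": 0, "ay": 0, "az": 0},
    {"hand": 0, "dx": 0.12, "dy": 0, "dz": 0, "ax": 0, "ay": 0, "az": 0},
  ],
)

```text
time_s: 10.28
position: [0.5987, 0.0876, 0.0475]
tool_rot: [[-0.354, 0.048, 0.934], [-0.925, 0.131, -0.357], [-0.139, -0.99, -0.001]]
ft_force: [-0.5, 0.5, 0.4]
grip_width: 0.0151
```

```bash
python3 chk.py
```

```text
t 10.28 tip in stand mm [ 0.6 25.  -1.9] rodL [ 0.9 36.1  0. ] R [ -1.7 -34.7   0. ]
 axis at 0.0345 [ 0.9 34.5 -0.6]
 axis at -0.0345 [ -1.6 -34.5 -10.3]
 pitch 8.0 yaw err -0.04 roll -0.0014
 F stand [-0.6  0.4  0.4] tool F [-0.4 -0.4 -0.7] tool M [-0.18  0.1  -0.03] w 0.0151
```

Call:
jog_arm(
  rows=[
    {"hand": 0, "dx": 0.1, "dy": 0, "dz": 0, "ax": 0, "ay": 0, "az": 0},
    {"hand": 0, "dx": 0.1, "dy": 0, "dz": 0, "ax": 0, "ay": 0, "az": 0},
    {"hand": 0, "dx": 0.1, "dy": 0, "dz": 0, "ax": 0, "ay": 0, "az": 0},
    {"hand": 0, "dx": 0.1, "dy": 0, "dz": 0, "ax": 0, "ay": 0, "az": 0},
    {"hand": 0, "dx": 0.1, "dy": 0, "dz": 0, "ax": 0, "ay": 0, "az": 0},
  ],
)

```text
time_s: 10.7
position: [0.597, 0.083, 0.0468]
tool_rot: [[-0.354, 0.049, 0.934], [-0.925, 0.131, -0.357], [-0.139, -0.99, -0.001]]
ft_force: [-1.0, 1.0, 0.2]
grip_width: 0.0149
```

```bash
python3 chk.py
```

```text
t 10.7 tip in stand mm [ 0.4 20.1 -2.6] rodL [ 0.9 36.1  0. ] R [ -1.7 -34.7   0. ]
 axis at 0.0345 [ 1.  34.5 -0.6]
 axis at -0.0345 [ -1.5 -34.5 -10.3]
 pitch 8.01 yaw err -0.04 roll -0.0013
 F stand [-1.3  0.6  0.2] tool F [-0.6 -0.2 -1.3] tool M [-0.23  0.13  0.01] w 0.0149
```

Call:
jog_arm(
  rows=[
    {"hand": 0, "dx": 0.1, "dy": 0, "dz": -0.03, "ax": 0, "ay": 0, "az": 0},
    {"hand": 0, "dx": 0.1, "dy": 0, "dz": 0, "ax": 0, "ay": 0, "az": 0},
    {"hand": 0, "dx": 0.1, "dy": 0, "dz": 0, "ax": 0, "ay": 0, "az": 0},
    {"hand": 0, "dx": 0.1, "dy": 0, "dz": 0, "ax": 0, "ay": 0, "az": 0},
    {"hand": 0, "dx": 0.1, "dy": 0, "dz": 0, "ax": 0, "ay": 0, "az": 0},
  ],
)

```text
time_s: 11.12
position: [0.595, 0.0784, 0.0461]
tool_rot: [[-0.354, 0.049, 0.934], [-0.925, 0.13, -0.357], [-0.139, -0.99, -0.001]]
ft_force: [-0.7, 0.5, -0.0]
grip_width: 0.0154
```

```bash
python3 chk.py; python3 look.py top t10; python3 look.py side s10; python3 -c "
import cv2,numpy as np
a=cv2.imread('pics/t10.png');b=cv2.imread('pics/s10.png')
f=lambda s:cv2.resize(s,None,fx=5,fy=5,interpolation=cv2.INTER_CUBIC)
cv2.imwrite('pics/c10.png',np.hstack([f(a[170:230,205:275]),f(b[185:245,200:280])]))"
```

```text
t 11.12 tip in stand mm [ 0.1 15.1 -3.3] rodL [ 0.9 36.1  0. ] R [ -1.7 -34.7   0. ]
 axis at 0.0345 [ 0.8 34.5 -0.6]
 axis at -0.0345 [ -1.7 -34.5 -10.3]
 pitch 8.0 yaw err -0.03 roll -0.001
 F stand [-0.9  0.3 -0. ] tool F [-0.2  0.1 -0.9] tool M [-0.11  0.04 -0.02] w 0.0154
11.1167 [0.595  0.0784 0.0461] [[-0.354, 0.049, 0.934], [-0.925, 0.13, -0.357], [-0.139, -0.99, -0.001]] [-7.2 36.2 83.2  9.1 59.   9.2] [-0.7  0.5 -0. ] 0.015417882410013184
11.1667 [0.5949 0.0782 0.046 ] [[-0.354, 0.049, 0.934], [-0.925, 0.13, -0.357], [-0.139, -0.99, -0.001]] [-7.2 36.2 83.2  9.1 59.   9.1] [-0.7 -0.  -0.9] 0.01515357693317518
```

View pics/c10.png

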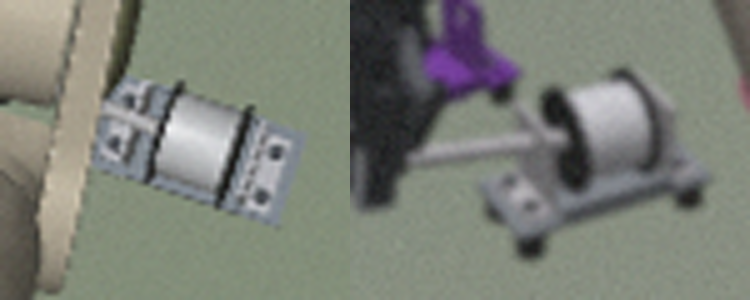

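```bash
python3 - <<'E'
from ins import *
def sh(a,b,x0,y0,x1,y1):
    A=cv2.cvtColor(cv2.imread(a),6).astype(np.float32)[y0:y1,x0:x1];B=cv2.cvtColor(cv2.imread(b),6).astype(np.float32)[y0:y1,x0:x1]
    return cv2.phaseCorrelate(A,B,cv2.createHanningWindow(A.shape[::-1],cv2.CV_32F))
print(sh('pics/t9.png','pics/t10.png',230,185,258,212), sh('pics/s9.png','pics/s10.png',240,195,266,222))
c=cam("top");C=np.array([.5494,-.0421,.0536]);yd=np.array([.3234,.9465,0])
print(proj(c,[C,C-.005*yd]),proj(cam("side"),[C,C-.005*yd]))
a=cv2.imread('pics/t9.png')[180:220,220:270];b=cv2.imread('pics/t10.png')[180:220,220:270]
f=lambda s:cv2.resize(s,None,fx=12,fy=12,interpolation=cv2.INTER_CUBIC)
cv2.imwrite('pics/cmp.png',np.vstack([f(a),f(b)])[:, :600][:960:2, ::1] if 0 else cv2.resize(np.hstack([f(a),f(b)]),(800,320)))
E
```

```text
((0.9025023425332286, 0.6005567602311537), 0.8356346330524963) ((1.364792480546468, 0.5109184931472548), 0.8963230061760001)
[[243.54947324 197.97266399]
 [245.25474869 198.54136735]] [[248.18741163 209.69406468]
 [249.85981404 209.22166477]]
```

View pics/cmp.png

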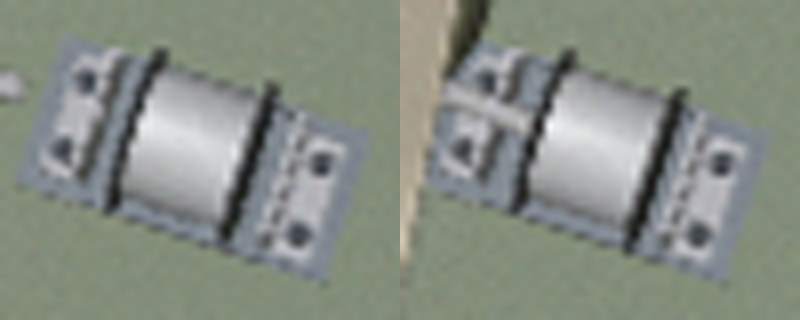

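```bash
python3 - <<'E'
from ins import *
p,R=pose(.0213,10.5,-.0004,-.0003);plan(p,R,3)
E
```

```text
turn/row deg [ 0.02 -0.01  0.84]
[-0.03 -0.13 -0.01]
[-0.03 -0.13 -0.01]
[-0.03 -0.13 -0.01]
```

Call:
jog_arm(
  rows=[
    {"hand": 0, "dx": -0.03, "dy": -0.13, "dz": -0.01, "ax": 0, "ay": 0, "az": 0.8},
    {"hand": 0, "dx": -0.03, "dy": -0.13, "dz": -0.01, "ax": 0, "ay": 0, "az": 0.8},
    {"hand": 0, "dx": -0.03, "dy": -0.13, "dz": -0.01, "ax": 0, "ay": 0, "az": 0.8},
    {"hand": 0, "dx": 0, "dy": 0, "dz": 0, "ax": 0, "ay": 0, "az": 0},
    {"hand": 0, "dx": 0, "dy": 0, "dz": 0, "ax": 0, "ay": 0, "az": 0},
  ],
)

```text
time_s: 11.63
position: [0.5949, 0.0786, 0.0503]
tool_rot: [[-0.352, 0.064, 0.934], [-0.918, 0.169, -0.358], [-0.181, -0.984, -0.001]]
ft_force: [-0.4, 0.1, -0.5]
grip_width: 0.0154
```

```bash
python3 chk.py
```

```text
t 11.63 tip in stand mm [-0.1 15.3 -3.9] rodL [ 0.9 36.1  0. ] R [ -1.7 -34.7   0. ]
 axis at 0.0345 [ 0.6 34.5 -0.4]
 axis at -0.0345 [ -2.  -34.5 -13.1]
 pitch 10.41 yaw err -0.06 roll -0.0007
 F stand [-0.4 -0.1 -0.5] tool F [ 0.2  0.4 -0.4] tool M [ 0.    0.02 -0.11] w 0.0154
```

```bash
python3 - <<'E'
from ins import *
p,R=pose(.0315,8,-.0004,-.0003);plan(p,R,5)
p2,R2=pose(.0415,6,-.0004,-.0003);plan(p2,R2,5,p,R)
E
```

```text
turn/row deg [ 0.01 -0.01 -0.48]
[ 0.22  0.07 -0.  ]
[ 0.22  0.08 -0.  ]
[ 0.22  0.08 -0.  ]
[ 0.22  0.08 -0.  ]
[ 0.22  0.08 -0.  ]
turn/row deg [-0.  -0.  -0.4]
[ 0.21  0.05 -0.  ]
[ 0.21  0.05 -0.  ]
[ 0.21  0.05 -0.  ]
[ 0.21  0.05 -0.  ]
[ 0.21  0.05 -0.  ]
```

Call:
jog_arm(
  rows=[
    {"hand": 0, "dx": 0.22, "dy": 0.07, "dz": 0, "ax": 0, "ay": 0, "az": -0.5},
    {"hand": 0, "dx": 0.22, "dy": 0.08, "dz": 0, "ax": 0, "ay": 0, "az": -0.5},
    {"hand": 0, "dx": 0.22, "dy": 0.08, "dz": 0, "ax": 0, "ay": 0, "az": -0.5},
    {"hand": 0, "dx": 0.22, "dy": 0.08, "dz": 0, "ax": 0, "ay": 0, "az": -0.5},
    {"hand": 0, "dx": 0.22, "dy": 0.08, "dz": 0, "ax": 0, "ay": 0, "az": -0.5},
  ],
)

```text
time_s: 12.05
position: [0.5911, 0.0693, 0.0443]
tool_rot: [[-0.354, 0.048, 0.934], [-0.925, 0.128, -0.357], [-0.137, -0.991, -0.001]]
ft_force: [-1.5, -0.1, 0.5]
grip_width: 0.0153
```

```bash
python3 chk.py; python3 look.py top t11; python3 look.py side s11; python3 - <<'E'
from ins import *
def sh(a,b,x0,y0,x1,y1):
    A=cv2.cvtColor(cv2.imread(a),6).astype(np.float32)[y0:y1,x0:x1];B=cv2.cvtColor(cv2.imread(b),6).astype(np.float32)[y0:y1,x0:x1]
    return cv2.phaseCorrelate(A,B,cv2.createHanningWindow(A.shape[::-1],cv2.CV_32F))
for q in('10','11'): print(sh('pics/t9.png',f'pics/t{q}.png',234,185,260,212), sh('pics/s9.png',f'pics/s{q}.png',244,195,268,222))
E
```

```text
t 12.05 tip in stand mm [-0.7  5.2 -4.8] rodL [ 0.9 36.1  0. ] R [ -1.7 -34.7   0. ]
 axis at 0.0345 [ 0.4 34.5 -0.7]
 axis at -0.0345 [ -2.1 -34.5 -10.3]
 pitch 7.85 yaw err -0.03 roll -0.0012
 F stand [-1.4 -0.6  0.5] tool F [ 0.5 -0.6 -1.4] tool M [-0.09  0.01 -0.03] w 0.0153
12.05 [0.5911 0.0693 0.0443] [[-0.354, 0.048, 0.934], [-0.925, 0.128, -0.357], [-0.137, -0.991, -0.001]] [-8.1 36.  84.   9.  58.5  8.2] [-1.5 -0.1  0.5] 0.015265838347760812
12.1 [0.5909 0.0691 0.0441] [[-0.354, 0.047, 0.934], [-0.925, 0.128, -0.357], [-0.136, -0.991, -0.002]] [-8.1 36.1 84.1  9.  58.5  8.2] [-1.   0.5  0.3] 0.015202979010124344
((1.27661263925512, 0.4860322766899099), 0.9993641556372205) ((0.7952954562124344, 0.5356560427821329), 0.9157129143491204)
((1.382055036282754, 0.38991951671888714), 1.0081057797080042) ((0.9553929707638122, 0.4613868006224564), 0.8759624788790573)
```

Call:
jog_arm(
  rows=[
    {"hand": 0, "dx": 0.21, "dy": 0.05, "dz": 0, "ax": 0, "ay": 0, "az": -0.4},
    {"hand": 0, "dx": 0.21, "dy": 0.05, "dz": 0, "ax": 0, "ay": 0, "az": -0.4},
    {"hand": 0, "dx": 0.21, "dy": 0.05, "dz": 0, "ax": 0, "ay": 0, "az": -0.4},
    {"hand": 0, "dx": 0.21, "dy": 0.05, "dz": 0, "ax": 0, "ay": 0, "az": -0.4},
    {"hand": 0, "dx": 0.21, "dy": 0.05, "dz": 0, "ax": 0, "ay": 0, "az": -0.4},
  ],
)

```text
time_s: 12.57
position: [0.5874, 0.0598, 0.0406]
tool_rot: [[-0.356, 0.035, 0.934], [-0.929, 0.096, -0.357], [-0.102, -0.995, -0.001]]
ft_force: [-0.7, 0.6, -0.8]
grip_width: 0.0151
```

```bash
python3 chk.py;  python3 - <<'E'
from ins import *
p,R=pose(.0515,4,-.0004,-.0003);plan(p,R,5)
E
```

```text
t 12.57 tip in stand mm [-1.1 -4.7 -4.6] rodL [ 0.9 36.1  0. ] R [ -1.7 -34.7   0. ]
 axis at 0.0345 [ 0.4 34.5 -0.6]
 axis at -0.0345 [ -2.2 -34.5  -7.6]
 pitch 5.86 yaw err -0.03 roll -0.0013
 F stand [-0.9  0.3 -0.8] tool F [-0.2  0.9 -0.9] tool M [-0.06  0.02  0.04] w 0.0151
turn/row deg [ 0.01 -0.01 -0.37]
[0.22 0.04 0.  ]
[0.22 0.04 0.  ]
[0.22 0.04 0.  ]
[0.22 0.04 0.  ]
[0.22 0.05 0.  ]
```

Call:
jog_arm(
  rows=[
    {"hand": 0, "dx": 0.2, "dy": 0.04, "dz": 0, "ax": 0, "ay": 0, "az": -0.4},
    {"hand": 0, "dx": 0.2, "dy": 0.04, "dz": 0, "ax": 0, "ay": 0, "az": -0.4},
    {"hand": 0, "dx": 0.2, "dy": 0.04, "dz": 0, "ax": 0, "ay": 0, "az": -0.4},
    {"hand": 0, "dx": 0.2, "dy": 0.04, "dz": 0, "ax": 0, "ay": 0, "az": -0.4},
    {"hand": 0, "dx": 0.2, "dy": 0.04, "dz": 0, "ax": 0, "ay": 0, "az": -0.3},
  ],
)

```text
time_s: 12.98
position: [0.5839, 0.0507, 0.0377]
tool_rot: [[-0.357, 0.024, 0.934], [-0.932, 0.065, -0.357], [-0.069, -0.998, -0.001]]
ft_force: [-0.2, 0.3, -0.4]
grip_width: 0.0152
```

```bash
python3 chk.py;  python3 - <<'E'
from ins import *
p,R=pose(.0585,2,-.0004,-.0003);plan(p,R,5)
E
```

```text
t 12.98 tip in stand mm [ -1.4 -14.1  -3.7] rodL [ 0.9 36.1  0. ] R [ -1.7 -34.7   0. ]
 axis at 0.0345 [ 0.4 34.5 -0.3]
 axis at -0.0345 [ -2.1 -34.5  -5.1]
 pitch 3.97 yaw err -0.02 roll -0.0013
 F stand [-0.3  0.2 -0.4] tool F [-0.2  0.4 -0.3] tool M [-0.13  0.03  0.09] w 0.0152
turn/row deg [ 0.01 -0.   -0.39]
[0.18 0.04 0.  ]
[0.18 0.04 0.  ]
[0.18 0.04 0.  ]
[0.18 0.04 0.  ]
[0.18 0.04 0.  ]
```

Call:
jog_arm(
  rows=[
    {"hand": 0, "dx": 0.18, "dy": 0.04, "dz": 0, "ax": 0, "ay": 0, "az": -0.4},
    {"hand": 0, "dx": 0.18, "dy": 0.04, "dz": 0, "ax": 0, "ay": 0, "az": -0.4},
    {"hand": 0, "dx": 0.18, "dy": 0.04, "dz": 0, "ax": 0, "ay": 0, "az": -0.4},
    {"hand": 0, "dx": 0.18, "dy": 0.04, "dz": 0, "ax": 0, "ay": 0, "az": -0.4},
    {"hand": 0, "dx": 0.18, "dy": 0.04, "dz": 0, "ax": 0, "ay": 0, "az": -0.3},
  ],
)

```text
time_s: 13.4
position: [0.5808, 0.0424, 0.0352]
tool_rot: [[-0.357, 0.012, 0.934], [-0.933, 0.034, -0.357], [-0.036, -0.999, -0.001]]
ft_force: [-0.8, 0.5, -0.6]
grip_width: 0.0147
```

```bash
python3 chk.py;  python3 - <<'E'
from ins import *
p,R=pose(.064,0.0,-.0002,-.0003);plan(p,R,5)
E
```

```text
t 13.4 tip in stand mm [ -1.7 -22.5  -2.4] rodL [ 0.9 36.1  0. ] R [ -1.7 -34.7   0. ]
 axis at 0.0345 [ 0.4 34.5 -0.4]
 axis at -0.0345 [ -2.1 -34.5  -2.8]
 pitch 2.07 yaw err -0.02 roll -0.0013
 F stand [-0.9  0.2 -0.6] tool F [-0.2  0.6 -0.9] tool M [-0.19  0.08  0.18] w 0.0147
turn/row deg [ 0.01 -0.   -0.41]
[0.12 0.03 0.  ]
[0.12 0.03 0.  ]
[0.12 0.03 0.  ]
[0.12 0.04 0.  ]
[0.12 0.04 0.  ]
```

Call:
jog_arm(
  rows=[
    {"hand": 0, "dx": 0.12, "dy": 0.03, "dz": 0, "ax": 0, "ay": 0, "az": -0.4},
    {"hand": 0, "dx": 0.12, "dy": 0.03, "dz": 0, "ax": 0, "ay": 0, "az": -0.4},
    {"hand": 0, "dx": 0.12, "dy": 0.03, "dz": 0, "ax": 0, "ay": 0, "az": -0.4},
    {"hand": 0, "dx": 0.12, "dy": 0.03, "dz": 0, "ax": 0, "ay": 0, "az": -0.4},
    {"hand": 0, "dx": 0.06, "dy": 0.03, "dz": 0, "ax": 0, "ay": 0, "az": -0.4},
  ],
)

```text
time_s: 13.82
position: [0.5788, 0.0375, 0.0336]
tool_rot: [[-0.357, -0.001, 0.934], [-0.934, 0.002, -0.357], [-0.001, -1.0, -0.001]]
ft_force: [-1.5, 2.1, -0.7]
grip_width: 0.0158
```

```bash
python3 chk.py;  python3 look.py top t12; python3 look.py side s12;python3 - <<'E'
from ins import *
p,R=pose(.0675,-0.3,-.0002,-.0003);plan(p,R,5)
a=cv2.imread('pics/t12.png');b=cv2.imread('pics/s12.png')
f=lambda s:cv2.resize(s,None,fx=5,fy=5,interpolation=cv2.INTER_CUBIC)
cv2.imwrite('pics/c12.png',np.hstack([f(a[170:230,205:275]),f(b[185:245,200:280])]))
E
```

```text
t 13.82 tip in stand mm [ -1.9 -27.1  -0.2] rodL [ 0.9 36.1  0. ] R [ -1.7 -34.7   0. ]
 axis at 0.0345 [ 0.3 34.5 -0.1]
 axis at -0.0345 [ -2.2 -34.5  -0.2]
 pitch 0.07 yaw err -0.02 roll -0.0014
 F stand [-2.1  1.5 -0.7] tool F [-1.4  0.7 -2.2] tool M [-0.32  0.06  0.33] w 0.0158
13.8167 [0.5788 0.0375 0.0336] [[-0.357, -0.001, 0.934], [-0.934, 0.002, -0.357], [-0.001, -1.0, -0.001]] [-8.  36.7 84.4  0.1 58.9 12.9] [-1.5  2.1 -0.7] 0.015815158336469706
13.8667 [0.5788 0.0375 0.0335] [[-0.357, -0.001, 0.934], [-0.934, 0.001, -0.357], [-0.001, -1.0, -0.001]] [-8.  36.7 84.4  0.1 58.9 12.9] [-2.1  0.2 -1. ] 0.015374101691163152
turn/row deg [ 0.02 -0.   -0.07]
[0.09 0.01 0.  ]
[0.09 0.01 0.  ]
[0.09 0.01 0.  ]
[0.09 0.01 0.  ]
[0.09 0.01 0.  ]
```

View pics/c12.png

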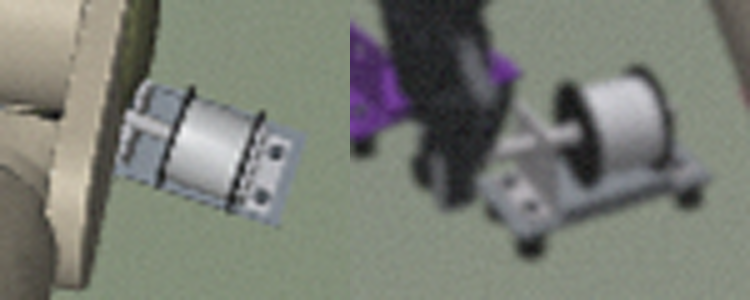

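Call:
jog_arm(
  rows=[
    {"hand": 0, "dx": 0.03, "dy": 0, "dz": -0.02, "ax": 0, "ay": 0, "az": -0.1},
    {"hand": 0, "dx": 0.03, "dy": 0, "dz": -0.02, "ax": 0, "ay": 0, "az": -0.1},
    {"hand": 0, "dx": 0.03, "dy": 0, "dz": 0, "ax": 0, "ay": 0, "az": -0.1},
    {"hand": 0, "dx": 0.03, "dy": 0, "dz": 0, "ax": 0, "ay": 0, "az": -0.1},
    {"hand": 0, "dx": 0.03, "dy": 0, "dz": 0, "ax": 0, "ay": 0, "az": 0},
  ],
)

```text
time_s: 14.33
position: [0.5781, 0.0362, 0.0336]
tool_rot: [[-0.357, -0.003, 0.934], [-0.934, -0.005, -0.357], [0.005, -1.0, -0.001]]
ft_force: [-0.6, 0.9, -2.1]
grip_width: 0.0156
```

```bash
python3 chk.py
```

```text
t 14.33 tip in stand mm [ -2.2 -28.5   0.6] rodL [ 0.9 36.1  0. ] R [ -1.7 -34.7   0. ]
 axis at 0.0345 [ 0.1 34.5  0.3]
 axis at -0.0345 [ -2.4 -34.5   0.6]
 pitch -0.3 yaw err -0.02 roll -0.001
 F stand [-0.9  0.7 -2.1] tool F [-0.7  2.1 -0.9] tool M [-0.06 -0.01  0.36] w 0.0156
```

Call:
jog_arm(
  rows=[
    {"hand": 0, "dx": 0.1, "dy": 0, "dz": 0, "ax": 0, "ay": 0, "az": 0},
    {"hand": 0, "dx": 0.1, "dy": 0, "dz": 0, "ax": 0, "ay": 0, "az": 0},
    {"hand": 0, "dx": 0.1, "dy": 0, "dz": 0, "ax": 0, "ay": 0, "az": 0},
    {"hand": 0, "dx": 0.07, "dy": 0, "dz": 0, "ax": 0, "ay": 0, "az": 0},
    {"hand": 0, "dx": 0.05, "dy": 0, "dz": 0, "ax": 0, "ay": 0, "az": 0},
  ],
)

```text
time_s: 14.75
position: [0.5765, 0.0321, 0.0337]
tool_rot: [[-0.358, -0.003, 0.934], [-0.934, -0.004, -0.358], [0.005, -1.0, -0.001]]
ft_force: [1.1, 1.3, -2.3]
grip_width: 0.0152
```

```bash
python3 chk.py
```

```text
t 14.75 tip in stand mm [ -2.4 -32.8   0.6] rodL [ 0.9 36.1  0. ] R [ -1.7 -34.7   0. ]
 axis at 0.0345 [ 0.  34.5  0.3]
 axis at -0.0345 [ -2.5 -34.5   0.6]
 pitch -0.3 yaw err -0.03 roll -0.0012
 F stand [ 0.6  1.5 -2.3] tool F [-1.6  2.3  0.6] tool M [0.03 0.06 0.34] w 0.0152
```

Small steps into the far ear.

Call:
jog_arm(
  rows=[
    {"hand": 0, "dx": 0.04, "dy": 0, "dz": 0, "ax": 0, "ay": 0, "az": 0},
    {"hand": 0, "dx": 0.04, "dy": 0, "dz": 0, "ax": 0, "ay": 0, "az": 0},
    {"hand": 0, "dx": 0.04, "dy": 0, "dz": 0, "ax": 0, "ay": 0, "az": 0},
    {"hand": 0, "dx": 0.04, "dy": 0, "dz": 0, "ax": 0, "ay": 0, "az": 0},
    {"hand": 0, "dx": 0.04, "dy": 0, "dz": 0, "ax": 0, "ay": 0, "az": 0},
  ],
)

```text
time_s: 15.17
position: [0.5758, 0.0304, 0.0337]
tool_rot: [[-0.357, -0.003, 0.934], [-0.934, -0.004, -0.357], [0.005, -1.0, -0.001]]
ft_force: [0.5, 0.7, -2.7]
grip_width: 0.0153
```

```bash
python3 chk.py
```

```text
t 15.17 tip in stand mm [ -2.5 -34.6   0.7] rodL [ 0.9 36.1  0. ] R [ -1.7 -34.7   0. ]
 axis at 0.0345 [ 0.  34.5  0.3]
 axis at -0.0345 [ -2.4 -34.5   0.7]
 pitch -0.29 yaw err -0.02 roll -0.0011
 F stand [ 0.3  0.9 -2.7] tool F [-0.9  2.7  0.2] tool M [ 0.03 -0.01  0.39] w 0.0153
```

Call:
jog_arm(
  rows=[
    {"hand": 0, "dx": 0.05, "dy": 0, "dz": 0, "ax": 0, "ay": 0, "az": 0},
    {"hand": 0, "dx": 0.05, "dy": 0, "dz": 0, "ax": 0, "ay": 0, "az": 0},
    {"hand": 0, "dx": 0.05, "dy": 0, "dz": 0, "ax": 0, "ay": 0, "az": 0},
    {"hand": 0, "dx": 0.05, "dy": 0, "dz": 0, "ax": 0, "ay": 0, "az": 0},
    {"hand": 0, "dx": 0.05, "dy": 0, "dz": 0, "ax": 0, "ay": 0, "az": 0},
  ],
)

```text
time_s: 15.58
position: [0.5751, 0.028, 0.0338]
tool_rot: [[-0.357, -0.003, 0.934], [-0.934, -0.005, -0.357], [0.005, -1.0, -0.001]]
ft_force: [1.3, 1.0, -2.3]
grip_width: 0.0153
```

```bash
python3 chk.py
```

```text
t 15.58 tip in stand mm [ -2.4 -37.2   0.8] rodL [ 0.9 36.1  0. ] R [ -1.7 -34.7   0. ]
 axis at 0.0345 [ 0.2 34.5  0.4]
 axis at -0.0345 [ -2.3 -34.5   0.8]
 pitch -0.3 yaw err -0.01 roll -0.0007
 F stand [ 1.   1.3 -2.3] tool F [-1.4  2.3  0.9] tool M [ 0.17 -0.11  0.32] w 0.0153
```

Call:
jog_arm(
  rows=[
    {"hand": 0, "dx": 0.1, "dy": 0, "dz": 0.02, "ax": 0, "ay": 0, "az": 0},
    {"hand": 0, "dx": 0.1, "dy": 0, "dz": 0.01, "ax": 0, "ay": 0, "az": 0},
    {"hand": 0, "dx": 0.1, "dy": 0, "dz": 0, "ax": 0, "ay": 0, "az": 0},
    {"hand": 0, "dx": 0.1, "dy": 0, "dz": 0, "ax": 0, "ay": 0, "az": 0},
    {"hand": 0, "dx": 0.1, "dy": 0, "dz": 0, "ax": 0, "ay": 0, "az": 0},
  ],
)

```text
time_s: 16.0
position: [0.5734, 0.0232, 0.0337]
tool_rot: [[-0.357, -0.003, 0.934], [-0.934, -0.004, -0.357], [0.005, -1.0, -0.001]]
ft_force: [0.9, 0.8, -1.7]
grip_width: 0.0155
```

```bash
python3 chk.py; python3 look.py top t13; python3 look.py side s13;python3 - <<'E'
from ins import *
a=cv2.imread('pics/t13.png');b=cv2.imread('pics/s13.png')
f=lambda s:cv2.resize(s,None,fx=5,fy=5,interpolation=cv2.INTER_CUBIC)
cv2.imwrite('pics/c13.png',np.hstack([f(a[170:230,205:275]),f(b[185:245,200:280])]))
E
```

```text
t 16.0 tip in stand mm [ -2.5 -42.3   0.7] rodL [ 0.9 36.1  0. ] R [ -1.7 -34.7   0. ]
 axis at 0.0345 [ 0.3 34.5  0.3]
 axis at -0.0345 [ -2.2 -34.5   0.7]
 pitch -0.3 yaw err -0.02 roll -0.0012
 F stand [ 0.6  1.  -1.7] tool F [-1.1  1.7  0.5] tool M [ 0.06 -0.09  0.3 ] w 0.0155
16.0 [0.5734 0.0232 0.0337] [[-0.357, -0.003, 0.934], [-0.934, -0.004, -0.357], [0.005, -1.0, -0.001]] [-9.4 36.3 85.4 -0.3 58.5 11.7] [ 0.9  0.8 -1.7] 0.015485833512337685
16.05 [0.5733 0.023  0.0337] [[-0.358, -0.003, 0.934], [-0.934, -0.005, -0.358], [0.005, -1.0, -0.001]] [-9.4 36.3 85.4 -0.3 58.5 11.7] [ 0.9 -0.  -2.5] 0.01508466391007139
```

View pics/c13.png

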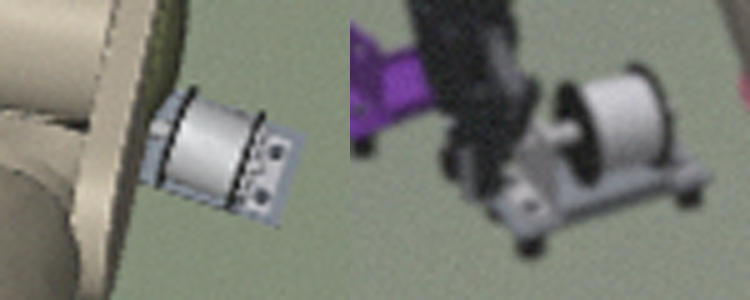

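Call:
jog_arm(
  rows=[
    {"hand": 0, "dx": 0.15, "dy": 0, "dz": 0, "ax": 0, "ay": 0, "az": 0},
    {"hand": 0, "dx": 0.15, "dy": 0, "dz": 0, "ax": 0, "ay": 0, "az": 0},
    {"hand": 0, "dx": 0.15, "dy": 0, "dz": 0, "ax": 0, "ay": 0, "az": 0},
    {"hand": 0, "dx": 0.15, "dy": 0, "dz": 0, "ax": 0, "ay": 0, "az": 0},
    {"hand": 0, "dx": 0.15, "dy": 0, "dz": 0, "ax": 0, "ay": 0, "az": 0},
  ],
)

```text
time_s: 16.52
position: [0.5706, 0.0162, 0.0337]
tool_rot: [[-0.357, -0.003, 0.934], [-0.934, -0.004, -0.357], [0.005, -1.0, -0.001]]
ft_force: [1.2, 0.7, -2.0]
grip_width: 0.0153
```

```bash
python3 chk.py
```

```text
t 16.52 tip in stand mm [ -2.8 -49.8   0.7] rodL [ 0.9 36.1  0. ] R [ -1.7 -34.7   0. ]
 axis at 0.0345 [ 0.3 34.5  0.3]
 axis at -0.0345 [ -2.2 -34.5   0.6]
 pitch -0.3 yaw err -0.02 roll -0.0013
 F stand [ 0.9  1.  -2. ] tool F [-1.1  2.   0.8] tool M [ 0.03 -0.05  0.28] w 0.0153
```

Call:
jog_arm(
  rows=[
    {"hand": 0, "dx": 0.1, "dy": 0, "dz": 0.01, "ax": 0, "ay": 0, "az": 0},
    {"hand": 0, "dx": 0.1, "dy": 0, "dz": 0.01, "ax": 0, "ay": 0, "az": 0},
    {"hand": 0, "dx": 0.08, "dy": 0, "dz": 0, "ax": 0, "ay": 0, "az": 0},
    {"hand": 0, "dx": 0.07, "dy": 0, "dz": 0, "ax": 0, "ay": 0, "az": 0},
    {"hand": 0, "dx": 0.05, "dy": 0, "dz": 0, "ax": 0, "ay": 0, "az": 0},
  ],
)

```text
time_s: 16.93
position: [0.5693, 0.0125, 0.0337]
tool_rot: [[-0.357, -0.003, 0.934], [-0.934, -0.004, -0.357], [0.005, -1.0, -0.002]]
ft_force: [-0.2, 0.9, -2.5]
grip_width: 0.0157
```

```bash
python3 chk.py
```

```text
t 16.93 tip in stand mm [ -2.9 -53.7   0.7] rodL [ 0.9 36.1  0. ] R [ -1.7 -34.7   0. ]
 axis at 0.0345 [ 0.3 34.5  0.3]
 axis at -0.0345 [ -2.2 -34.5   0.6]
 pitch -0.3 yaw err -0.03 roll -0.0016
 F stand [-0.5  0.8 -2.5] tool F [-0.8  2.5 -0.5] tool M [-0.12  0.02  0.35] w 0.0157
```

Call:
jog_arm(
  rows=[
    {"hand": 0, "dx": 0.04, "dy": 0, "dz": 0, "ax": 0, "ay": 0, "az": 0},
    {"hand": 0, "dx": 0.03, "dy": 0, "dz": 0, "ax": 0, "ay": 0, "az": 0},
    {"hand": 0, "dx": 0.03, "dy": 0, "dz": 0, "ax": 0, "ay": 0, "az": 0},
    {"hand": 0, "dx": 0.03, "dy": 0, "dz": 0, "ax": 0, "ay": 0, "az": 0},
    {"hand": 0, "dx": 0.02, "dy": 0, "dz": 0, "ax": 0, "ay": 0, "az": 0},
  ],
)

```text
time_s: 17.35
position: [0.5688, 0.0112, 0.0338]
tool_rot: [[-0.357, -0.003, 0.934], [-0.934, -0.004, -0.357], [0.005, -1.0, -0.001]]
ft_force: [-0.6, 1.8, -2.7]
grip_width: 0.0151
```

```bash
python3 chk.py
```

```text
t 17.35 tip in stand mm [ -2.8 -55.2   0.7] rodL [ 0.9 36.1  0. ] R [ -1.7 -34.7   0. ]
 axis at 0.0345 [ 0.4 34.5  0.3]
 axis at -0.0345 [ -2.1 -34.5   0.6]
 pitch -0.3 yaw err -0.02 roll -0.0014
 F stand [-1.1  1.5 -2.7] tool F [-1.5  2.7 -1.2] tool M [-0.26  0.    0.33] w 0.0151
```

Call:
jog_arm(
  rows=[
    {"hand": 0, "dx": 0.02, "dy": 0, "dz": -0.01, "ax": 0, "ay": 0, "az": 0},
    {"hand": 0, "dx": 0.02, "dy": 0, "dz": 0, "ax": 0, "ay": 0, "az": 0},
    {"hand": 0, "dx": 0.02, "dy": 0, "dz": 0, "ax": 0, "ay": 0, "az": 0},
    {"hand": 0, "dx": 0.01, "dy": 0, "dz": 0, "ax": 0, "ay": 0, "az": 0},
    {"hand": 0, "dx": 0, "dy": 0, "dz": 0, "ax": 0, "ay": 0, "az": 0},
  ],
)

```text
time_s: 17.77
position: [0.5686, 0.0106, 0.0338]
tool_rot: [[-0.357, -0.003, 0.934], [-0.934, -0.004, -0.357], [0.005, -1.0, -0.001]]
ft_force: [-0.7, 3.6, -2.5]
grip_width: 0.0155
```

```bash
python3 chk.py
```

```text
t 17.77 tip in stand mm [ -2.9 -55.7   0.7] rodL [ 0.9 36.1  0. ] R [ -1.7 -34.7   0. ]
 axis at 0.0345 [ 0.4 34.5  0.3]
 axis at -0.0345 [ -2.1 -34.5   0.6]
 pitch -0.28 yaw err -0.02 roll -0.0012
 F stand [-1.9  3.2 -2.5] tool F [-3.1  2.5 -2. ] tool M [-0.28  0.05  0.56] w 0.0155
```

Call:
jog_arm(
  rows=[
    {"hand": 0, "dx": 0.02, "dy": 0, "dz": -0.01, "ax": 0, "ay": 0, "az": 0},
    {"hand": 0, "dx": 0.01, "dy": 0, "dz": 0, "ax": 0, "ay": 0, "az": 0},
    {"hand": 0, "dx": 0, "dy": 0, "dz": 0, "ax": 0, "ay": 0, "az": 0},
    {"hand": 0, "dx": 0, "dy": 0, "dz": 0, "ax": 0, "ay": 0, "az": 0},
    {"hand": 0, "dx": 0, "dy": 0, "dz": 0, "ax": 0, "ay": 0, "az": 0},
  ],
)

```text
time_s: 18.18
position: [0.5686, 0.0105, 0.0338]
tool_rot: [[-0.357, -0.002, 0.934], [-0.934, -0.004, -0.357], [0.005, -1.0, -0.001]]
ft_force: [-0.6, 4.4, -3.2]
grip_width: 0.0152
```

```bash
python3 chk.py; python3 look.py wrist w14
```

```text
t 18.18 tip in stand mm [ -2.9 -55.8   0.7] rodL [ 0.9 36.1  0. ] R [ -1.7 -34.7   0. ]
 axis at 0.0345 [ 0.4 34.5  0.3]
 axis at -0.0345 [ -2.1 -34.5   0.6]
 pitch -0.26 yaw err -0.02 roll -0.0008
 F stand [-1.9  4.  -3.2] tool F [-3.9  3.2 -2.1] tool M [-0.24  0.01  0.9 ] w 0.0152
18.1833 [0.5686 0.0105 0.0338] [[-0.357, -0.002, 0.934], [-0.934, -0.004, -0.357], [0.005, -1.0, -0.001]] [-10.7  35.9  86.3  -0.3  57.9  10.4] [-0.6  4.4 -3.2] 0.015174895374258935
```

View pics/w14.png

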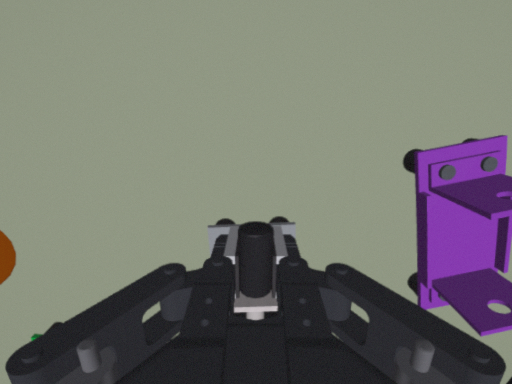

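Call:
jog_arm(
  newtons=20,
  rows=[
    {"hand": 0, "dx": -0.01, "dy": 0.03, "dz": 0, "ax": 0, "ay": 0, "az": 0.2},
    {"hand": 0.2, "dx": 0, "dy": 0.02, "dz": 0, "ax": 0, "ay": 0, "az": 0},
    {"hand": 0.3, "dx": 0, "dy": 0, "dz": 0, "ax": 0, "ay": 0, "az": 0},
    {"hand": 0.4, "dx": 0, "dy": 0, "dz": 0, "ax": 0, "ay": 0, "az": 0},
    {"hand": 0.6, "dx": 0, "dy": 0, "dz": 0, "ax": 0, "ay": 0, "az": 0},
  ],
)

```text
time_s: 18.65
position: [0.5688, 0.0098, 0.0336]
tool_rot: [[-0.357, -0.001, 0.934], [-0.934, -0.002, -0.357], [0.002, -1.0, -0.0]]
ft_force: [0.3, 0.6, -0.4]
grip_width: 0.045
```

Call:
jog_arm(
  rows=[
    {"hand": 0.8, "dx": 0, "dy": 0, "dz": 0, "ax": 0, "ay": 0, "az": 0},
    {"hand": 0.8, "dx": 0, "dy": 0, "dz": 0, "ax": 0, "ay": 0, "az": 0},
    {"hand": 0.8, "dx": 0, "dy": 0, "dz": 0, "ax": 0, "ay": 0, "az": 0},
    {"hand": 0.8, "dx": 0, "dy": 0, "dz": 0, "ax": 0, "ay": 0, "az": 0},
    {"hand": 0.8, "dx": 0, "dy": 0, "dz": 0, "ax": 0, "ay": 0, "az": 0},
  ],
)

```text
time_s: 19.07
position: [0.5685, 0.0103, 0.0333]
tool_rot: [[-0.357, -0.002, 0.934], [-0.934, -0.001, -0.357], [0.002, -1.0, -0.001]]
ft_force: [-1.2, 0.3, -0.2]
grip_width: 0.0685
```

```bash
python3 chk.py; python3 look.py wrist w15
```

```text
t 19.07 tip in stand mm [ -2.9 -56.2  -0.1] rodL [ 0.9 36.1  0. ] R [ -1.7 -34.7   0. ]
 axis at 0.0345 [ 0.4 34.5 -0.2]
 axis at -0.0345 [ -2.1 -34.5  -0.1]
 pitch -0.1 yaw err -0.03 roll -0.0011
 F stand [-1.2 -0.1 -0.2] tool F [ 0.2  0.2 -1.2] tool M [-0.03 -0.01  0.05] w 0.0685
19.0667 [0.5685 0.0103 0.0333] [[-0.357, -0.002, 0.934], [-0.934, -0.001, -0.357], [0.002, -1.0, -0.001]] [-10.8  35.9  86.3  -0.1  57.8  10.1] [-1.2  0.3 -0.2] 0.06849263708331031
```

View pics/w15.png

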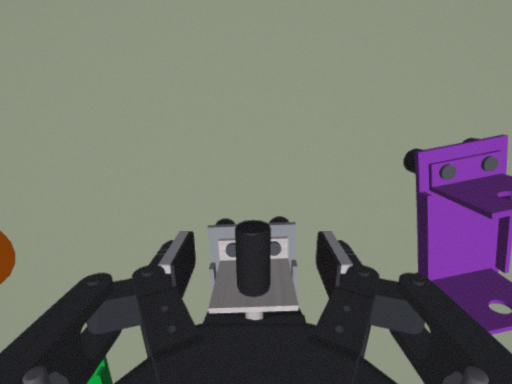

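Released, the knob sits at the ear. Lift away straight up.

Call:
jog_arm(
  rows=[
    {"hand": 0.8, "dx": 0, "dy": -1.0, "dz": 0, "ax": 0, "ay": 0, "az": 0},
    {"hand": 0.8, "dx": 0, "dy": -2.0, "dz": 0, "ax": 0, "ay": 0, "az": 0},
    {"hand": 0.8, "dx": 0, "dy": -3.0, "dz": 0, "ax": 0, "ay": 0, "az": 0},
    {"hand": 0.8, "dx": 0, "dy": -4.0, "dz": 0, "ax": 0, "ay": 0, "az": 0},
    {"hand": 0.8, "dx": 0, "dy": -4.0, "dz": 0, "ax": 0, "ay": 0, "az": 0},
  ],
)

```text
time_s: 19.53
position: [0.5681, 0.0106, 0.1754]
tool_rot: [[-0.357, -0.003, 0.934], [-0.934, -0.001, -0.357], [0.002, -1.0, -0.002]]
ft_force: [1.1, 0.5, 0.9]
grip_width: 0.0682
```

Call:
jog_arm(
  rows=[
    {"hand": 0.8, "dx": -4.0, "dy": 0, "dz": 0, "ax": 0, "ay": 0, "az": 0},
    {"hand": 0.8, "dx": -4.0, "dy": 0, "dz": 0, "ax": 0, "ay": 0, "az": 0},
    {"hand": 0.8, "dx": -4.0, "dy": 0, "dz": 0, "ax": 0, "ay": 0, "az": 0},
    {"hand": 0.8, "dx": 0, "dy": 0, "dz": 0, "ax": 0, "ay": 0, "az": 0},
    {"hand": 0.8, "dx": 0, "dy": 0, "dz": 0, "ax": 0, "ay": 0, "az": 0},
  ],
)

```text
time_s: 19.95
position: [0.6116, 0.1243, 0.1735]
tool_rot: [[-0.355, -0.001, 0.935], [-0.935, -0.001, -0.355], [0.002, -1.0, -0.001]]
ft_force: [0.5, -1.0, 0.0]
grip_width: 0.0685
```

```bash
python3 look.py wrist w16;python3 look.py top t16; python3 look.py side s16;python3 - <<'E'
from ins import *
a=cv2.imread('pics/t16.png');b=cv2.imread('pics/s16.png')
f=lambda s:cv2.resize(s,None,fx=5,fy=5,interpolation=cv2.INTER_CUBIC)
cv2.imwrite('pics/c16.png',np.hstack([f(a[170:230,205:275]),f(b[185:245,200:280])]))
E
```

```text
19.95 [0.6116 0.1243 0.1735] [[-0.355, -0.001, 0.935], [-0.935, -0.001, -0.355], [0.002, -1.0, -0.001]] [ 0.7 31.7 67.1 -0.1 81.2 21.4] [ 0.5 -1.   0. ] 0.06851362446272082
20.0 [0.6114 0.1229 0.1734] [[-0.356, -0.002, 0.934], [-0.934, -0.002, -0.356], [0.002, -1.0, -0.001]] [ 0.5 31.7 67.2 -0.1 81.2 21.4] [-0.6 -0.3 -0.9] 0.06812825561553779
20.05 [0.6113 0.1221 0.1734] [[-0.357, -0.002, 0.934], [-0.934, -0.002, -0.357], [0.002, -1.0, -0.001]] [ 0.5 31.7 67.2 -0.1 81.2 21.4] [ 0.  -0.3  0.6] 0.06814511669485787
```

View pics/c16.png

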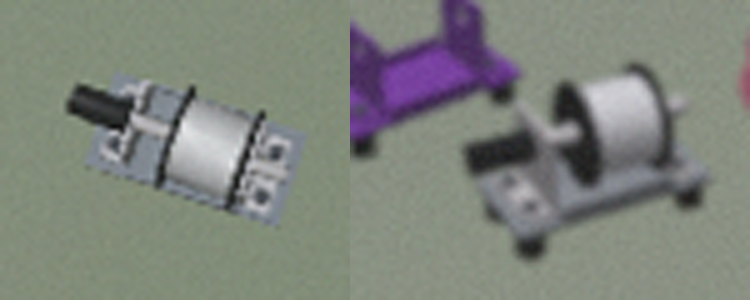

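View pics/w16.png

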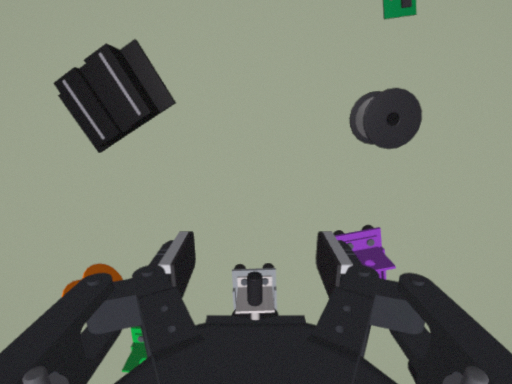

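```bash
python3 - <<'E'
from ins import *
b=cv2.imread('pics/t16.png'); cv2.imwrite('pics/t16c.png',cv2.resize(b[180:222,212:270],None,fx=13,fy=13,interpolation=cv2.INTER_CUBIC))
c=cam("top"); d=d0
for n,X in [("knob outer",L-d*.036),("face",L),("tip",L+d*.092)]: print(n,((proj(c,X)[0]-[212,180])*13).round(0))
E
```

```text
knob outer [ 95. 118.]
face [252. 177.]
tip [655. 327.]
```

View pics/t16c.png

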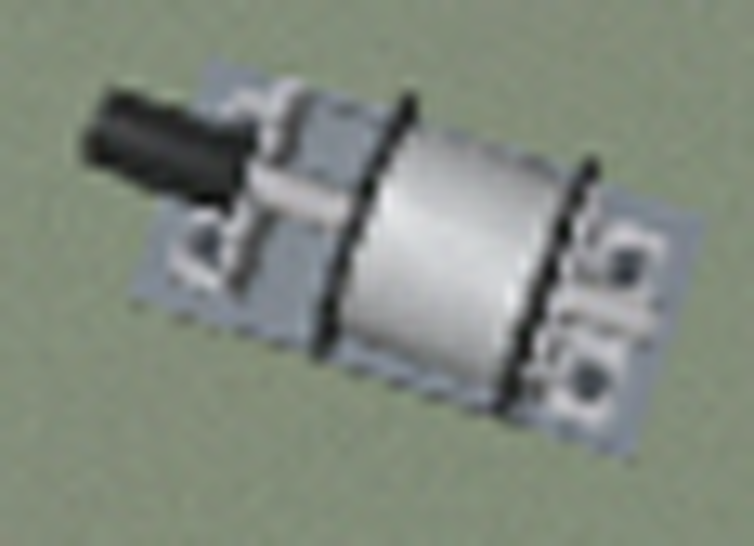

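```bash
python3 -c "
from rig import job; print(job.close_job())"
```

```text
the job is handed in; nothing more can be done
None
```

The spindle is threaded through the left ear, the reel's bore and the right ear, and the job is handed in at about 20 s. No verdict came back.

**How it went:** I located both real ear holes with the wrist camera, at about +0.9 mm (left) and −1.7 mm (right) across the stand. I gripped the knob and entered the left ear nose-down at 8°. The rod first pushed the reel about 3–4 mm towards the far ear. Steepening the pitch to about 10° freed it, and I then levelled out while advancing, which lifted the reel. Sideways shifts of a few tenths of a millimetre eased the rod through. I stopped when the axial force rose to about 4 N with no further advance, then let go and backed off.

**Last checks:**
- **Fit:** In the final top view the knob's outer end and the tip lie within about 1 px (2–3 mm) of where a fully home spindle should be. The knob touches the left ear, and by the arm's readings the tip stands about 20 mm beyond the other ear.
- **Reel:** It hangs on the rod between the ears. It has slid several millimetres towards the right ear, which I judge to be inside the 18 mm limit, though I did not measure its final position.
- **Forces:** Wrist-force readings between moves never exceeded about 5 N. I could not read the rod-to-stand and rod-to-reel contact forces directly.
- **Surroundings:** The gripper is clear of the spindle, and I never touched the bystanders or look-alikes. I did not measure their positions again at the end.

No check failed. The measured gap between the two holes was about 1 mm shorter than nominal, and by feel the left hole lay up to about 1 mm further towards −x than the camera had shown.

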